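# Blow the washed ink knives dry and put them away

## Robot

A 7-joint arm with a two-finger parallel gripper is mounted at the origin on the work surface. World frame = base frame: x ahead of the robot, y to its left, z up, the work surface at z = 0. Lengths are in mm, angles in rad, forces in N, time in s.
With the tool pointing down it reaches from about 425 to 875 mm from the base axis. Payload 4.7 kg.
Tool frame: the origin (TCP) lies midway between the tips of the shut fingers; the grasp point (between the pads) lies 19 mm behind it; z points along the fingers, x is the direction in which the jaws open and shut, and the axes are right-handed (so a half turn about z gives the same grasp; the last joint's range is limited). The gripper opens to 87 mm and grips with 3 to 60 N. Pads are 19 mm wide; open, the fingers measure 117 mm over their backs; the gripper's body (75 mm by 190 mm) begins 51 mm behind the grasp point.
Start: joints at [-1.236, 0.321, -0.07, 1.45, 0.023, 1.371, -0.057], TCP at [204.99, 616.851, 222.587] pointing down, gripper open.
Joint ranges: [-2.86, 2.86], [-0.3, 2.09], [-1.38, 1.24], [0.06, 2.45], [-1.56, 4.7], [0.09, 2.05], [-2.69, 2.69]. Speed limits (rad/s): [2.57, 2.57, 3.14, 3.14, 3.14, 3.14, 3.14].

## Interface

Orientations are given as a rotation vector (axis times angle).
In Python, from plant import ctrl gives the robot as it stands.
- The arm moves only by the tool drive_tool, never from a script. Its argument "targets" is a list of rows, each a list of 3 entries, a list of its own where there are three numbers: the shift along the world's x, y, z in m, then the turn, a rotation vector about the world's x, y, z in degrees, then the closure in counts, from 0 (fully open) to 255 (shut). In form: [[[tx, ty, tz], [rx, ry, rz], claw], ...]. A call has exactly 5 rows; each row is the pose to reach, as a shift and turn from the pose commanded when the call began; what a row does not reach only later rows make up. A row lasts 1/8 s, in which the tool goes at most 62.5 mm and 10.7 degrees, less where a joint would pass 70% of its speed; a pose out of reach is approached as far as the arm can. A call with a gripper value outside its range is refused whole. The fingers move at their own pace and stop on an object; the grip force is fixed at half the most. Time passes only in rows, so rows that repeat a pose let the fingers close, or fill a call up. It gives the time, the measured TCP pose, the force and the opening at its end, in the units of the state.
- ctrl.sense(): the state, without advancing time (a new reading comes with each control period).
- ctrl.get_image(name): name is "scene" or "top" or "wrist"; returns a dict with "frame" (480x640x3 uint8, blue, green, red), "intrinsics" (3x3 intrinsics, pixels), "k1" (the pictures are not rectified: a ray, as slopes to the right and down, at radius r is drawn at 1 + k1 r^2 times it, then the intrinsics apply), "xyz" and "rotation" of the camera in the world. Camera axes: x right, y down, z forward; pixel columns grow to the right and rows downward; lengths in mm; the calibration is good to about 2 mm. A picture is of the moment at which its call begins. There is no depth.
- ctrl.hand_in(): hands the job in, once; it reports no verdict.
The state is a dict: "clock": time; "joint_positions": joint angles; "qd": joint speeds; "tau": joint torques, N m; "position": TCP position; "ee_rot": TCP orientation; "ft_force": force on the tool from outside, world axes, zero at the start; "ft_torque": the same for the moment, N m; "grip_width": opening from 0.0 (shut) to 1.0 (fully open).
Only numpy, scipy, OpenCV 4.12 (cv2) and the standard library are available. Lean on these libraries where they do the work, as an engineer would, in place of code of your own. Each camera call takes 0.05 s, during which the arm holds its last target. There are 200 camera calls.

## Task

Blow the freshly washed ink knives dry and put them away: lay every knife flat on the wire grid inside the drip pan, parallel and side by side without touching, all with the blade towards the end where the air gun is, then squeeze the gun's trigger fully, hold it for two seconds and let it go. After that lay all the knives flat and side by side in the wooden tray, handles towards its open front and blades towards its back wall, and leave the tin, the roller and the bottle where they are.

Things in the scene. Friction and masses are not known exactly. Their poses are not given: they have to be found in the camera images.
- knife1: ink knife 190 mm long, 85 g: oval wooden handle 110 x 24 x 14 mm, brass ferrule, flat steel blade 70 x 32 x 2 mm at mid thickness; both faces alike. Origin: middle of length, width and thickness, 7 mm above what it lies on. x runs to the blade tip (95 mm ahead); the handle is from 95 mm behind to 15 mm ahead. Balances 15 mm behind the origin: grip there, across its width (y). May be absent.
- knife2: ink knife 190 mm long, 85 g: oval wooden handle 110 x 24 x 14 mm, brass ferrule, flat steel blade 70 x 32 x 2 mm at mid thickness; both faces alike. Origin: middle of length, width and thickness, 7 mm above what it lies on. x runs to the blade tip (95 mm ahead); the handle is from 95 mm behind to 15 mm ahead. Balances 15 mm behind the origin: grip there, across its width (y). May be absent.
- knife3: ink knife 190 mm long, 85 g: oval wooden handle 110 x 24 x 14 mm, brass ferrule, flat steel blade 70 x 22 x 2 mm at mid thickness; both faces alike. Origin: middle of length, width and thickness, 7 mm above what it lies on. x runs to the blade tip (95 mm ahead); the handle is from 95 mm behind to 15 mm ahead. Balances 15 mm behind the origin: grip there, across its width (y). May be absent.
- knife4: ink knife 190 mm long, 85 g: oval wooden handle 110 x 24 x 14 mm, brass ferrule, flat steel blade 70 x 22 x 2 mm at mid thickness; both faces alike. Origin: middle of length, width and thickness, 7 mm above what it lies on. x runs to the blade tip (95 mm ahead); the handle is from 95 mm behind to 15 mm ahead. Balances 15 mm behind the origin: grip there, across its width (y). May be absent.
- mat: black rubber draining mat, 240 (x) by 270 (y) by 4 mm thick, fixed, where the knives lie at the start in a row, about 58 mm apart, some the other way round. Origin: centre of its underside; z up.
- station: fixed drying station: steel drip pan 240 (x) by 250 (y) mm with a wire grid inside, grid top 14 mm above the bench, rim 3 mm thick and 22 mm above the bench all round; at its +x end an air blow gun lies on its side in a clamp, pointing to -x over the pan. Origin: pan centre at bench height; x from pan to gun, z up. The gun begins at x = 121 mm; its top is 78 mm above the bench.
- nozzle (a point): tip of the air gun's nozzle, 41 mm above the bench, 126 mm from the pan's centre along the station's x, just outside the pan's rim.
- gun_grip (a point): middle of the gun's fixed black pistol grip, 55 mm above the bench; the grip lies level along the station's y (118 mm long in y, 30 mm in x, 26 mm high). The trigger stands on its -x side; the back of the grip is 15 mm from this point towards +x.
- trigger_pad (a point): middle of the trigger's front face (away from the grip), 55 mm above the bench, moving with it. The trigger is a steel lever along y, 84 mm long, 18 mm high, 8 mm thick, with an upright hinge 50 mm from this point towards -y. From this face to the grip's back: 62 mm released, 47 mm squeezed; fingers from above take both between them, closing along the station's x. Free space down to the bench.
- trigger (a joint): the gun's trigger, rad: 0 released, 0.30 fully squeezed against its stop; its spring needs about 6 N at the pad to start, 12 N at the end, and returns it.
- tray: shallow plywood knife tray, fixed, 220 (x) by 256 (y) mm outside: floor 6 mm thick, walls 8 mm thick and 20 mm high above the bench at its back (+x) and both sides (+y, -y); its front (-x) is open. Inside 240 mm wide. Origin: centre of its underside; z up.
- tray_front (a point): middle of the tray's open front edge, on the floor's top, 110 mm from the tray's centre along its -x.
- ink_tin: bystander: aluminium ink tin with a grey lid, 95 mm across and 64 mm high. Origin: centre of its underside.
- brayer: bystander: ink roller lying on the bench, black rubber roll 44 mm thick and 120 mm wide (along y) with a wire fork and a wooden handle reaching 160 mm along its x. Origin: under the middle of the roll, on the bench.
- press_oil: bystander: upright bottle 56 mm across and 130 mm high. Origin: centre of its underside.

How it is judged (in metres and radians):
On the way, in this order (a step that is already met when the one before it is completed fails the run):
1. all knives lie flat on the wire grid, apart from one another, blades towards the gun, let go (x of knife1 in the frame of station between -0.035 and 0.035 m and y of knife1 in the frame of station between -0.118 and 0.118 m and z of knife1 in the frame of station between 0.016 and 0.026 m and angle between knife1's own x axis and vertical between 1.48 and 1.66 rad and angle between the x axis of each of knife1, knife2, knife3, knife4 and the x axis of station, either way round below 0.3 rad and x of nozzle in the frame of knife1 above 0.05 m and contact force between the fingers and knife1 below 0.05 N and x of knife2 in the frame of station between -0.035 and 0.035 m and y of knife2 in the frame of station between -0.118 and 0.118 m and z of knife2 in the frame of station between 0.016 and 0.026 m and angle between knife2's own x axis and vertical between 1.48 and 1.66 rad and x of nozzle in the frame of knife2 above 0.05 m and contact force between the fingers and knife2 below 0.05 N and x of knife3 in the frame of station between -0.035 and 0.035 m and y of knife3 in the frame of station between -0.118 and 0.118 m and z of knife3 in the frame of station between 0.016 and 0.026 m and angle between knife3's own x axis and vertical between 1.48 and 1.66 rad and x of nozzle in the frame of knife3 above 0.05 m and contact force between the fingers and knife3 below 0.05 N and x of knife4 in the frame of station between -0.035 and 0.035 m and y of knife4 in the frame of station between -0.118 and 0.118 m and z of knife4 in the frame of station between 0.016 and 0.026 m and angle between knife4's own x axis and vertical between 1.48 and 1.66 rad and x of nozzle in the frame of knife4 above 0.05 m and contact force between the fingers and knife4 below 0.05 N and contact force between each of knife2, knife3, knife4 and knife1 below 0.02 N and contact force between each of knife3, knife4 and knife2 below 0.02 N and contact force between knife4 and knife3 below 0.02 N), for 0.3 s.
2. with the knives lying so, the trigger is fully squeezed and held (1.5 s counts) (all of step 1 and value of joint trigger above 0.25 rad), for 1.5 s.
3. the trigger is let go and springs back (value of joint trigger below 0.06 rad), for 0.1 s.
At the end, for the whole second after the job is handed in: every knife lies flat on the tray's floor, directly and inside the side walls, along the tray within 17 degrees, blade towards the back wall, handle reaching at most 30 mm past the open front, still and let go; the trigger is released and the bystanders are in place (25 mm) (x of knife1 in the frame of tray between -0.045 and 0.02 m and y of knife1 in the frame of tray between -0.118 and 0.118 m and z of knife1 in the frame of tray between 0.008 and 0.018 m and angle between knife1's own x axis and vertical between 1.48 and 1.66 rad and angle between the x axis of each of knife1, knife2, knife3, knife4 and the x axis of tray, either way round below 0.3 rad and x of tray_front in the frame of knife1 below -0.04 m and linear speed of each of knife1, knife2, knife3, knife4 below 0.02 m/s and contact force between the fingers and knife1 below 0.05 N and x of knife2 in the frame of tray between -0.045 and 0.02 m and y of knife2 in the frame of tray between -0.118 and 0.118 m and z of knife2 in the frame of tray between 0.008 and 0.018 m and angle between knife2's own x axis and vertical between 1.48 and 1.66 rad and x of tray_front in the frame of knife2 below -0.04 m and contact force between the fingers and knife2 below 0.05 N and x of knife3 in the frame of tray between -0.045 and 0.02 m and y of knife3 in the frame of tray between -0.118 and 0.118 m and z of knife3 in the frame of tray between 0.008 and 0.018 m and angle between knife3's own x axis and vertical between 1.48 and 1.66 rad and x of tray_front in the frame of knife3 below -0.04 m and contact force between the fingers and knife3 below 0.05 N and x of knife4 in the frame of tray between -0.045 and 0.02 m and y of knife4 in the frame of tray between -0.118 and 0.118 m and z of knife4 in the frame of tray between 0.008 and 0.018 m and angle between knife4's own x axis and vertical between 1.48 and 1.66 rad and x of tray_front in the frame of knife4 below -0.04 m and contact force between the fingers and knife4 below 0.05 N and value of joint trigger below 0.06 rad); the robot touches nothing.
It fails at once if the ink tin is pushed more than 25 mm or tipped over (distance of ink_tin from where it was at the start of the episode above 0.025 m or angle between ink_tin's own z axis and vertical above 0.35 rad).
It fails at once if the ink roller is pushed more than 25 mm or tipped over (distance of brayer from where it was at the start of the episode above 0.025 m or angle between brayer's own z axis and vertical above 0.35 rad).
It fails at once if the oil bottle is pushed more than 25 mm or tipped over (distance of press_oil from where it was at the start of the episode above 0.025 m or angle between press_oil's own z axis and vertical above 0.35 rad).
Of knife1, knife2, knife3, knife4 only 3 to 4 are there at a start; the rules pass over those that are not, and their reading is None.
At some moment in a run one of knife1, knife2, knife3, knife4 may be knocked a few centimetres aside while the robot is not near it.
Once in a run the grip may slacken for a moment while it holds something.
It also fails if it takes over 210 s, if anything falls off the work surface, if the arm or the gripper's body presses on something with over 40 N, if the wrist force passes 120 N, or if a joint passes its speed limit or range.

## Working session

There is one attempt and no reset: what is moved stays moved. The work goes in short steps, Python scripts to look and compute and a tool call to move; the robot and the scene stay as the last step left them, time stands still between calls to the robot, and variables do not carry over. Pictures are saved under pics/ and viewed, about 12 in all and at most 16, crops included, and the job is handed in when it is done.

Besides the shell and the picture viewer there is one more tool, called after "Call:" as a command line: name --argument value ..., lists and objects as JSON in quotes. drive_tool: Moves the arm, as the interface text tells. Its arguments: {"type":"object","properties":{"targets":{"type":"array","items":{"type":"array"}}},"required":["targets"]}

```bash
ls; mkdir -p pics
python3 - <<'E'
from plant import ctrl
import cv2
s=ctrl.sense(); print(s)
for n in ("scene","top"):
    d=ctrl.get_image(n); cv2.imwrite(f"pics/{n}0.png",d["frame"]); print(n,d["intrinsics"],d["k1"],d["xyz"],d["rotation"])
E
```

```text
pics
{'clock': 0.0, 'joint_positions': array([-1.23588186,  0.32178517, -0.07006289,  1.45172983,  0.02260333,
        1.37079812, -0.05690329]), 'qd': array([-0.00191499,  0.00016802, -0.00044311, -0.00036785,  0.00089014,
       -0.00079442,  0.00153914]), 'tau': array([-2.98444538e-04, -4.91285133e+01, -4.04126253e-01, -3.12529850e+01,
       -6.40522619e-02,  4.37783904e-02,  1.68005549e-04]), 'position': array([204.85036225, 616.26544224, 221.45839507]), 'ee_rot': array([ 2.54673411e+00,  1.83741024e+00, -2.35553719e-03]), 'ft_force': array([ 0.46591902,  0.19174206, -0.13555442]), 'ft_torque': array([ 0.04356487, -0.00059959, -0.01968839]), 'grip_width': 0.9971803695269976}
scene [[542.86253318   0.         313.53719361]
 [  0.         542.86253318 237.75069625]
 [  0.           0.           1.        ]] -0.16610848565847483 [1038.94207772  527.79932894  911.55105198] [-1.00408612 -2.53215048  0.928135  ]
top [[596.95372043   0.         320.95018961]
 [  0.         596.95372043 231.98361508]
 [  0.           0.           1.        ]] 0.03502980552357374 [ 463.81015617   23.74352236 1223.37579705] [-2.22659636  2.16438162 -0.10037542]
```

View pics/top0.png

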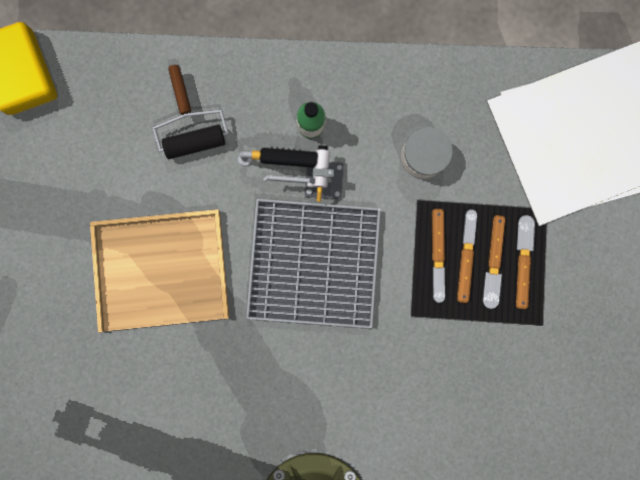

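View pics/scene0.png

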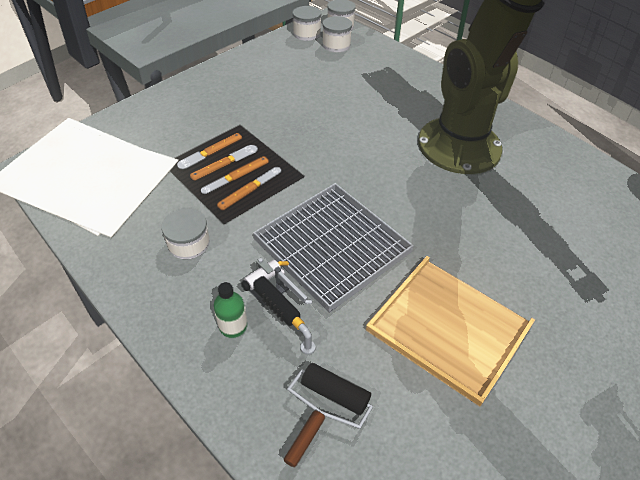

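Top view: mat with 4 knives, blades down/up/down/up at columns 438, 467, 495, 525 (rows 205–310). The pan is at (314,263), with the gun on its upper edge: grip (288,157), trigger (285,180), hinge near (320,172). The tray is at (160,270), open at the bottom. Bottle at (311,118), tin at (427,153), roller at (193,140).

```bash
cat > h.py <<'E'
import cv2, numpy as np
from plant import ctrl
def cam(n,save=None):
    d=ctrl.get_image(n)
    if save: cv2.imwrite(f"pics/{save}.png",d["frame"])
    d["R"]=cv2.Rodrigues(np.array(d["rotation"],float))[0]; d["C"]=np.array(d["xyz"],float); d["D"]=np.array([d["k1"],0,0,0.])
    return d
def rays(d,p):
    u=cv2.undistortPoints(np.array(p,float).reshape(-1,1,2),d["intrinsics"],d["D"]).reshape(-1,2)
    r=np.c_[u,np.ones(len(u))]@d["R"].T
    return r/np.linalg.norm(r,axis=1)[:,None]
def plane(d,p,z):
    r=rays(d,p); return d["C"]+r*((z-d["C"][2])/r[:,2])[:,None]
def proj(d,P):
    q,_=cv2.projectPoints(np.array(P,float).reshape(-1,1,3),cv2.Rodrigues(d["R"].T)[0],-d["R"].T@d["C"],d["intrinsics"],d["D"]); return q.reshape(-1,2)
def tri(d1,p1,d2,p2):
    out=[]
    for a,b in zip(rays(d1,p1),rays(d2,p2)):
        A=np.c_[a,-b]; t=np.linalg.lstsq(A,d2["C"]-d1["C"],rcond=None)[0]
        X,Y=d1["C"]+t[0]*a,d2["C"]+t[1]*b; out.append([*((X+Y)/2),np.linalg.norm(X-Y)])
    return np.array(out)
def mask(d,lo,hi):
    return cv2.inRange(cv2.cvtColor(d["frame"],cv2.COLOR_BGR2HSV),np.array(lo),np.array(hi))
def blobs(m,amin):
    n,l,s,c=cv2.connectedComponentsWithStats(m)
    return [(c[i],s[i],l==i) for i in range(1,n) if s[i,4]>=amin]
E
python3 - <<'E'
from h import *
np.set_printoptions(suppress=True,precision=1)
T=cam("top");S=cam("scene")
f=cv2.cvtColor(T["frame"],cv2.COLOR_BGR2HSV)
print("handle",f[240,438],f[280,465],"ferr",f[265,438],f[252,525],"blade",f[290,438],"roller h",f[90,180],"tray",f[270,160])
for nm,d,box in(("T",T,(405,195,555,330)),("S",S,(160,115,310,225))):
    m=mask(d,(8,110,90),(17,255,255)); m2=mask(d,(18,120,120),(32,255,255))
    for mm,lab,am in((m,"hand",60),(m2,"ferr",6)):
        k=np.zeros_like(mm);x0,y0,x1,y1=box;k[y0:y1,x0:x1]=mm[y0:y1,x0:x1]
        for c,s,_ in blobs(k,am): print(nm,lab,c,s)
# enlarged crop of the gun region in both views
a=cv2.resize(T["frame"][90:220,220:380],None,fx=4.6,fy=4.6,interpolation=cv2.INTER_CUBIC)
cv2.imwrite("pics/gunT.png",a)
b=cv2.resize(S["frame"][240:370,200:360],None,fx=4.6,fy=4.6,interpolation=cv2.INTER_CUBIC); cv2.imwrite("pics/gunS.png",b)
# pan/mat/tray corners from top at estimated heights
print("pan",plane(T,[(257,200),(380,209),(371,327),(248,320)],22))
print("mat",plane(T,[(417,200),(547,207),(543,325),(412,317)],4))
print("tray",plane(T,[(91,221),(219,210),(228,318),(99,331)],20))
E
```

```text
handle [ 14 161 177] [ 14 161 182] ferr [ 21 175 238] [ 21 174 233] blade [111  13 194] roller h [ 11 167  98] tray [ 16 109 220]
T hand [437.5 235.3] [432 209  13  53 619]
T hand [496.4 241.6] [489 215  16  54 597]
T hand [464.8 275.1] [457 249  17  54 624]
T hand [522.8 281.3] [516 255  15  54 634]
T ferr [468.1 246.2] [464 243   9   7  49]
T ferr [524.6 252.3] [520 249  10   7  56]
T ferr [438.2 264.3] [434 262  10   6  52]
T ferr [493.7 270.5] [489 268  10   6  53]
S hand [222.1 143.7] [204 133  38  23 288]
S hand [210.3 168. ] [190 157  42  23 329]
S hand [248.  167.7] [229 156  40  25 345]
S hand [236.5 195.4] [217 181  42  29 398]
S ferr [203.3 153.1] [200 150   7   7  29]
S ferr [231. 158.] [228 156   6   6  25]
S ferr [228.2 177.6] [225 174   7   8  32]
S ferr [256.4 182.4] [253 180   7   6  28]
pan [[ 609.7  130.5   22. ]
 [ 598.9 -118.8   22. ]
 [ 361.5 -105.6   22. ]
 [ 369.1  139.8   22. ]]
mat [[ 621.8 -196.9    4. ]
 [ 615.2 -465.2    4. ]
 [ 373.8 -457.     4. ]
 [ 382.3 -190.5    4. ]]
tray [[557.5 459.1  20. ]
 [587.3 206.3  20. ]
 [371.9 179.8  20. ]
 [340.6 431.5  20. ]]
```

View pics/gunT.png

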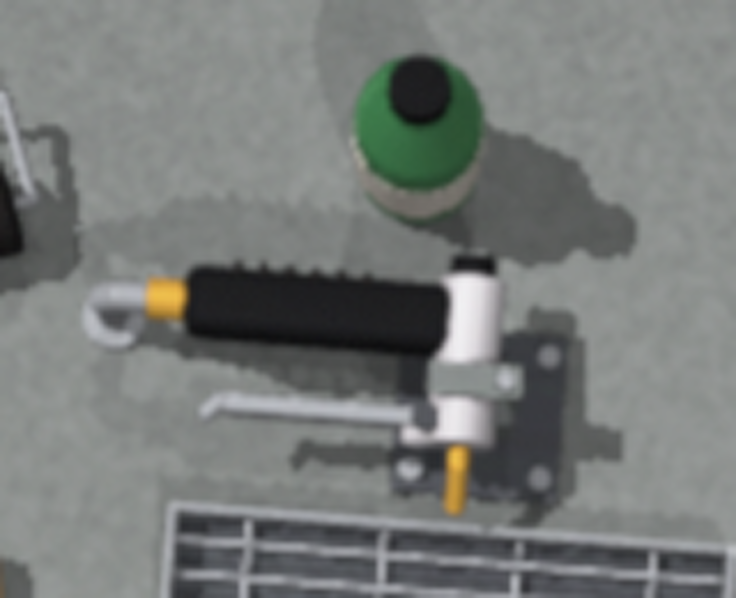

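View pics/gunS.png

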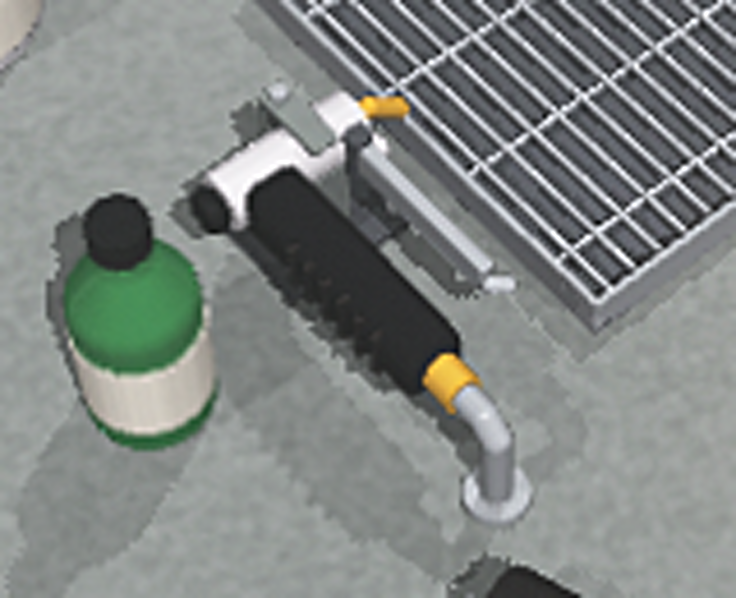

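Top crop: hinge (425,415), trigger tip (207,407), grip from (188,305) to (448,318), bottle cap (420,90), bottle upper right of the grip. Scene crop: hinge top (357,132), trigger tip (508,283), cap top (118,210).

Run:
```python
from h import *
np.set_printoptions(suppress=True,precision=1)
T=cam("top");S=cam("scene")
# order: left->right in top (col 438,465,495,523). scene order: 236,248? match via reprojection
th=np.array([[437.5,235.3],[464.8,275.1],[496.4,241.6],[522.8,281.3]]);tf=np.array([[438.2,264.3],[468.1,246.2],[493.7,270.5],[524.6,252.3]])
sh=np.array([[222.1,143.7],[210.3,168],[248,167.7],[236.5,195.4]]);sf=np.array([[203.3,153.1],[231,158],[228.2,177.6],[256.4,182.4]])
for lab,t,s,z in(("h",th,sh,11),("f",tf,sf,11)):
    pr=proj(S,plane(T,t,z)); j=[np.argmin(np.linalg.norm(s-q,axis=1)) for q in pr]
    print(lab,j); print(tri(T,t,S,s[j]))
H=plane(T,th,12);F=plane(T,tf,12);d=(F-H)/np.linalg.norm(F-H,axis=1)[:,None]
# handle centre at local -40; ferrule ~ +18?
print("dist",np.linalg.norm(F-H,axis=1)); print("yaw",np.degrees(np.arctan2(d[:,1],d[:,0])))
print("balance(-15)",H+d*25); print("mid",H+d*40)
c=lambda p,o:np.array(p)/4.6+np.array(o)
names=["hinge","tip","cap","gripR"]
t=c([(425,413),(207,408),(420,90),(448,318)],(220,90)); s=c([(357,130),(508,283),(118,215),(275,185)],(200,240))
print(tri(T,t,S,s))
print("grip at 68/trigger at 64:",plane(T,c([(188,305),(448,318),(320,270),(320,350)],(220,90)),60),plane(T,c([(207,408),(425,413),(315,420)],(220,90)),64))
print("bottle base",plane(S,c([(145,425)],(200,240)),0), "nozzle tip",plane(T,c([(455,510)],(220,90)),41))
```

```text
h [np.int64(3), np.int64(2), np.int64(1), np.int64(0)]
[[ 549.8 -238.3   15.2    1.2]
 [ 470.5 -294.5   15.6    0.8]
 [ 539.7 -357.3   16.7    0.6]
 [ 461.5 -412.1   15.6    1.1]]
f [np.int64(3), np.int64(2), np.int64(1), np.int64(0)]
[[ 490.1 -239.3   17.4    0.9]
 [ 528.5 -299.7   16.5    1. ]
 [ 480.5 -351.6   17.1    1.7]
 [ 519.7 -414.6   17.2    0.3]]
dist [59.1 59.3 59.2 59.1]
yaw [-177.8   -6.   175.    -3.4]
balance(-15) [[ 524.6 -239.5   12. ]
 [ 495.1 -297.8   12. ]
 [ 515.3 -356.8   12. ]
 [ 486.  -414.5   12. ]]
mid [[ 509.6 -240.1   12. ]
 [ 510.  -299.3   12. ]
 [ 500.4 -355.5   12. ]
 [ 501.  -415.4   12. ]]
[[646.1  20.5  70.9   1.4]
 [647.  113.9  58.2   2.4]
 [768.1  26.1 131.7   0.3]
 [687.5  12.9  62.8   4.4]]
grip at 68/trigger at 64: [[691.7 122.5  60. ]
 [689.7  11.3  60. ]
 [708.6  66.6  60. ]
 [674.1  65.6  60. ]] [[647.  112.6  64. ]
 [647.7  20.   64. ]
 [643.3  66.6  64. ]]
bottle base [[780.4  35.1   0. ]] nozzle tip [[609.4   5.7  41. ]]
```

Call:
drive_tool --targets '[[[0.04,-0.04,0],[0,0,4],120],[[0.08,-0.08,0],[0,0,8],120],[[0.12,-0.12,0],[0,0,12],120],[[0.16,-0.16,0],[0,0,16],120],[[0.2,-0.2,0],[0,0,20.6],120]]'

```text
clock: 0.92
position: [406.1, 415.4, 222.8]
ee_rot: [-2.175, -2.267, -0.001]
ft_force: [0.3, 1.0, -0.3]
grip_width: 0.562
```

Call:
drive_tool --targets '[[[0.02,-0.055,0],[0,0,0],120],[[0.04,-0.11,0],[0,0,0],120],[[0.06,-0.165,0],[0,0,0],120],[[0.08,-0.22,0],[0,0,0],120],[[0.1,-0.28,0],[0,0,0],120]]'

```text
clock: 1.55
position: [505.2, 136.1, 222.9]
ee_rot: [2.177, 2.265, 0.002]
ft_force: [1.7, 0.5, -0.5]
grip_width: 0.527
```

Call:
drive_tool --targets '[[[0.005,-0.06,0],[0,0,0],120],[[0.01,-0.12,0],[0,0,0],120],[[0.015,-0.18,0],[0,0,0],120],[[0.02,-0.24,0],[0,0,0],120],[[0.02,-0.29,0],[0,0,0],120]]'

```text
clock: 2.17
position: [524.6, -155.1, 222.9]
ee_rot: [2.179, 2.262, 0.001]
ft_force: [0.0, 0.0, -0.7]
grip_width: 0.531
```

Call:
drive_tool --targets '[[[0,-0.06,0],[0,0,0],120],[[-0.001,-0.087,0],[0,0,0],120],[[-0.001,-0.087,0],[0,0,0],120],[[-0.001,-0.087,0],[0,0,0],120],[[-0.001,-0.087,0],[0,0,0],120]]'

```text
clock: 2.8
position: [524.3, -237.4, 222.5]
ee_rot: [-2.174, -2.267, -0.001]
ft_force: [0.2, 0.7, -0.2]
grip_width: 0.53
```

Run:
```python
from h import *
np.set_printoptions(suppress=True,precision=3)
s=ctrl.sense(); print(s["position"],s["ee_rot"],s["joint_positions"],s["grip_width"]*87)
W=cam("wrist","w1"); print(W["C"],W["R"])
```

```text
[ 524.298 -237.437  222.487] [-2.174 -2.267 -0.001] [-0.167  0.178  0.62   1.662 -0.107  1.336  2.084] 46.14984465068806
[ 454.742 -240.498  386.529] [[-0.042  0.967  0.251]
 [ 0.999  0.04   0.011]
 [ 0.001  0.251 -0.968]]
```

View pics/w1.png

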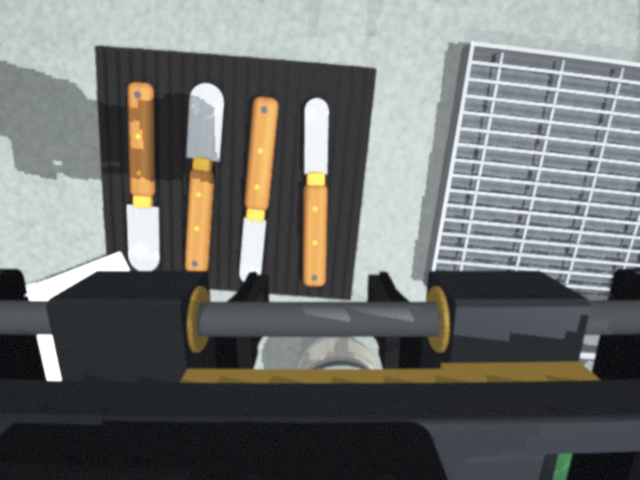

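Wrist view: all four knives visible. Knife A has its handle at (315,236) and ferrule at (316,179); the others' handles are at (262,153), (200,220) and (142,137). The fingers sit at rows 275–300, and the pan is on the right.

```bash
cat >> h.py <<'E'
def knives(d,z,box,verbose=0,zf=None):
    """handle/ferrule pairs on plane z -> rows [balance x,y, yaw deg, dist]"""
    x0,y0,x1,y1=box; out=[]
    cut=lambda m:(lambda k:(k.__setitem__((slice(y0,y1),slice(x0,x1)),m[y0:y1,x0:x1]),k)[1])(np.zeros_like(m))
    hs=blobs(cut(cv2.morphologyEx(mask(d,(6,120,60),(17,255,255)),cv2.MORPH_CLOSE,np.ones((5,5)))),150)
    fs=blobs(cut(mask(d,(18,130,90),(32,255,255))),20)
    if not hs or not fs: return np.zeros((0,4))
    H=plane(d,[h[0] for h in hs],z); F=plane(d,[f[0] for f in fs],z)
    for h in H:
        D=np.linalg.norm(F-h,axis=1); j=np.argmin(abs(D-59))
        v=F[j]-h; u=v/D[j]
        if abs(D[j]-59)<9: out.append([*(h+25*u)[:2],np.degrees(np.arctan2(u[1],u[0])),D[j]])
    return np.array(sorted(out,key=lambda r:-r[1]))
E
python3 - <<'E'
from h import *
np.set_printoptions(suppress=True,precision=1)
W=cam("wrist");T=cam("top")
print(knives(W,14,(90,60,400,300)));print(knives(T,14,(405,195,555,330)))
t=[(437.5,235.3)];
print(plane(W,[(477,42)],22), "pan corner wrist vs top (369.1,139.8|361.5,-105.6)")
hs=blobs(mask(W,(6,120,60),(17,255,255)),150); print([h[0] for h in hs])
h=[h[0] for h in hs if abs(h[0][0]-315)<15]; 
if h: print(tri(W,[h[0]],T,t))
E
```

```text
[[ 521.7 -240.6 -178.2   56.8]
 [ 472.3 -321.   -77.2   59.1]
 [ 532.4 -334.5   99.1   58.7]
 [ 482.3 -414.6   -3.5   61. ]]
[[ 470.2 -272.6   58.    62. ]]
[[ 359.1 -100.3   22. ]] pan corner wrist vs top (369.1,139.8|361.5,-105.6)
[array([141.3, 139.5]), array([259.7, 153.4]), array([199. , 220.3]), array([314.5, 235.4])]
[[ 550.  -240.1    4.4    0.3]]
```

Call:
drive_tool --targets '[[[-0.001,0,-0.05],[0,0,0],120],[[-0.001,0,-0.1],[0,0,0],120],[[-0.001,0,-0.15],[0,0,0],120],[[-0.001,0,-0.195],[0,0,0],120],[[-0.001,0,-0.215],[0,0,0],120]]'

```text
clock: 3.58
position: [521.3, -238.2, 5.1]
ee_rot: [-2.175, -2.262, 0.003]
ft_force: [-0.1, -0.6, 0.8]
grip_width: 0.528
```

Call:
drive_tool --targets '[[[0,0,0],[0,0,0],120],[[0,0,0],[0,0,0],255],[[0,0,0],[0,0,0],255],[[0,0,0],[0,0,0],255],[[0,0,0],[0,0,0],255]]'

```text
clock: 4.2
position: [523.3, -239.6, 8.3]
ee_rot: [2.177, 2.263, 0.001]
ft_force: [-1.2, 0.7, 3.5]
grip_width: 0.264
```

Call:
drive_tool --targets '[[[0,0,0],[0,0,0],255],[[0,0,0.02],[0,0,0],255],[[0,0,0.05],[0,0,0],255],[[0,0,0.08],[0,0,0],255],[[0,0,0.11],[0,0,0],255]]'

```text
clock: 4.82
position: [522.5, -239.5, 119.3]
ee_rot: [2.178, 2.264, 0.0]
ft_force: [-0.2, 0.5, -1.0]
grip_width: 0.264
```

Call:
drive_tool --targets '[[[-0.002,0.017,0.002],[0,0,-9.2],255],[[-0.005,0.033,0.002],[0,0,-18.5],255],[[-0.007,0.05,0.002],[0,0,-27.7],255],[[-0.01,0.066,0.002],[0,0,-37],255],[[-0.0124,0.083,0.002],[0,0,-46.2],255]]'

```text
clock: 5.45
position: [510.0, -156.1, 120.3]
ee_rot: [-2.895, -1.22, -0.001]
ft_force: [0.0, -0.3, -1.0]
grip_width: 0.263
```

Call:
drive_tool --targets '[[[-0.002,0.017,0],[0,0,-9.2],255],[[-0.005,0.033,0],[0,0,-18.5],255],[[-0.007,0.05,0],[0,0,-27.7],255],[[-0.01,0.066,0],[0,0,-37],255],[[-0.0124,0.083,0],[0,0,-46.2],255]]'

```text
clock: 6.08
position: [497.6, -73.2, 120.3]
ee_rot: [-3.141, 0.014, -0.001]
ft_force: [0.3, -0.3, -0.6]
grip_width: 0.266
```

Call:
drive_tool --targets '[[[-0.002,0.017,0],[0,0,-9.2],255],[[-0.005,0.033,0],[0,0,-18.5],255],[[-0.007,0.05,0],[0,0,-27.7],255],[[-0.01,0.066,0],[0,0,-37],255],[[-0.0124,0.083,0],[0,0,-46.2],255]]'

```text
clock: 6.7
position: [485.3, 9.7, 120.3]
ee_rot: [-2.884, 1.246, -0.0]
ft_force: [-0.3, 0.1, -0.6]
grip_width: 0.267
```

Call:
drive_tool --targets '[[[-0.002,0.017,0],[0,0,-9.2],255],[[-0.005,0.033,0],[0,0,-18.5],255],[[-0.007,0.05,0],[0,0,-27.7],255],[[-0.01,0.066,0],[0,0,-37],255],[[-0.0124,0.0832,0],[0,0,-46.2],255]]'

```text
clock: 7.32
position: [473.0, 92.9, 120.3]
ee_rot: [-2.164, 2.277, -0.0]
ft_force: [0.1, 0.9, -0.0]
grip_width: 0.268
```

Run:
```python
from h import *
np.set_printoptions(suppress=True,precision=3)
s=ctrl.sense(); print(s["position"],s["ee_rot"],s["joint_positions"],s["grip_width"]*87)
W=cam("wrist","w2")
```

```text
[472.967  92.93  120.31 ] [-2.164  2.277 -0.   ] [-0.825  0.034  0.591  2.003 -0.021  1.11  -1.846] 23.321877499048565
```

View pics/w2.png

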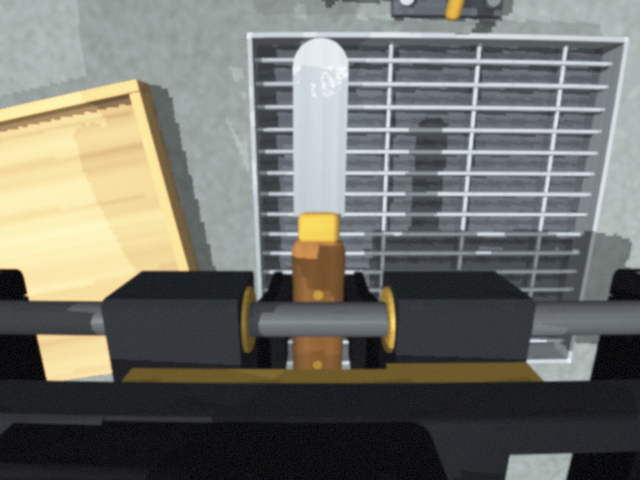

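The knife is held straight with its blade at (320,40–210) towards the gun, and the pan's left rim is at column 252. Lowering and releasing.

Call:
drive_tool --targets '[[[0,-0.001,-0.03],[0,0,0],255],[[0,-0.001,-0.06],[0,0,0],255],[[0,-0.001,-0.085],[0,0,0],255],[[0,-0.001,-0.097],[0,0,0],255],[[0,-0.001,-0.101],[0,0,0],255]]'

```text
clock: 8.0
position: [473.2, 91.4, 18.6]
ee_rot: [2.171, -2.27, 0.0]
ft_force: [0.2, -0.0, -1.1]
grip_width: 0.267
```

Call:
drive_tool --targets '[[[0,0,0],[0,0,0],255],[[0,0,0],[0,0,0],138],[[0,0,0],[0,0,0],138],[[0,0,0],[0,0,0],138],[[0,0,0],[0,0,0],138]]'

```text
clock: 8.62
position: [473.3, 91.8, 18.8]
ee_rot: [-2.171, 2.271, -0.0]
ft_force: [-0.3, 0.0, 1.0]
grip_width: 0.45
```

Call:
drive_tool --targets '[[[0,0,0.03],[0,0,0],138],[[0,0,0.08],[0,0,0],138],[[0,0,0.13],[0,0,0],120],[[0,0,0.18],[0,0,0],120],[[0,0,0.2],[0,0,0],120]]'

```text
clock: 9.25
position: [474.6, 92.0, 221.9]
ee_rot: [-2.167, 2.267, -0.002]
ft_force: [-0.4, -0.3, 0.1]
grip_width: 0.527
```

Call:
drive_tool --targets '[[[0.004,-0.05,0],[0,0,0],120],[[0.008,-0.1,0],[0,0,0],120],[[0.012,-0.15,0],[0,0,0],120],[[0.016,-0.21,0],[0,0,0],120],[[0.02,-0.27,0],[0,0,-3],120]]'

```text
clock: 9.88
position: [493.1, -179.8, 218.9]
ee_rot: [-2.109, 2.326, -0.0]
ft_force: [-0.1, 0.3, 0.2]
grip_width: 0.528
```

```bash
python3 - <<'E'
s=open('h.py').read()
a=s.index("def knives"); s=s[:a]+'''def knives(d,z,box=(0,0,640,480),amin=150):
    """handle blob (long axis by minAreaRect) + ferrule on that axis, on plane z -> rows [balance x,y,yaw deg,dist]"""
    x0,y0,x1,y1=box; out=[]; k=np.zeros((480,640),np.uint8); k[y0:y1,x0:x1]=255
    hs=blobs(k&cv2.morphologyEx(mask(d,(6,120,60),(17,255,255)),cv2.MORPH_CLOSE,np.ones((5,5))),amin)
    fs=blobs(k&mask(d,(18,130,90),(32,255,255)),15)
    F=plane(d,[f[0] for f in fs],z)
    for c,s,m in hs:
        b=cv2.boxPoints(cv2.minAreaRect(np.argwhere(m)[:,::-1].astype(np.float32)))
        b=plane(d,b,z); e=[b[1]-b[0],b[2]-b[1]]; e=max(e,key=np.linalg.norm); L=np.linalg.norm(e); e/=L; h=plane(d,[c],z)[0]
        D=F-h; al=abs(D@e); off=np.linalg.norm(D-np.outer(D@e,e),axis=1)
        ok=np.where((off<10)&(al>45)&(al<72))[0]
        if len(ok)==0: print("no ferrule",h,L); continue
        u=D[ok[0]]; n=np.linalg.norm(u); u=u/n
        out.append([*(h+25*u)[:2],np.degrees(np.arctan2(u[1],u[0])),n])
    return np.array(sorted(out,key=lambda r:-r[1]))
'''
open('h.py','w').write(s)
E
python3 - <<'E'
from h import *
np.set_printoptions(suppress=True,precision=1)
s=ctrl.sense(); print(s["position"],s["ee_rot"],s["grip_width"]*87)
W=cam("wrist","w3");T=cam("top","t3")
print(knives(W,14));print("top",knives(T,14,(230,190,560,340)))
E
```

```text
[ 493.1 -179.8  218.9] [-2.1  2.3 -0. ] 45.9285094807959
no ferrule [466.9  99.6  14. ] 66.09843407975548
[[ 497.9 -298.7   -5.4   54.4]
 [ 515.9 -357.2  174.5   61.2]
 [ 487.  -414.9   -3.1   56.4]]
top [[471.2  92.9  -2.9  60.3]]
```

Call:
drive_tool --targets '[[[0.001,-0.05,0],[0,0,0],120],[[0.002,-0.1,0],[0,0,0],120],[[0.003,-0.1195,-0.02],[0,0,0],120],[[0.003,-0.1195,-0.06],[0,0,0],120],[[0.003,-0.1195,-0.11],[0,0,0],120]]'

```text
clock: 10.6
position: [497.1, -297.9, 108.0]
ee_rot: [-2.11, 2.326, -0.003]
ft_force: [0.9, 0.8, 0.2]
grip_width: 0.528
```

Call:
drive_tool --targets '[[[0,0,-0.04],[0,0,0],120],[[0,0,-0.08],[0,0,0],120],[[0,0,-0.101],[0,0,0],120],[[0,0,-0.101],[0,0,0],120],[[0,0,-0.101],[0,0,0],255]]'

```text
clock: 11.22
position: [496.9, -298.1, 8.5]
ee_rot: [-2.11, 2.326, -0.002]
ft_force: [-0.2, -0.1, -0.3]
grip_width: 0.476
```

Call:
drive_tool --targets '[[[0,0,0],[0,0,0],255],[[0,0,0],[0,0,0],255],[[0,0,0],[0,0,0],255],[[0,0,0],[0,0,0],255],[[0,0,0.02],[0,0,0],255]]'

```text
clock: 11.85
position: [494.7, -296.9, 26.8]
ee_rot: [2.109, -2.326, -0.005]
ft_force: [-0.1, -0.0, -1.3]
grip_width: 0.263
```

Call:
drive_tool --targets '[[[0,0,0.03],[0,0,0],255],[[0,0,0.06],[0,0,0],255],[[0,0,0.09],[0,0,0],255],[[0,0.02,0.09],[0,0,0],255],[[-0.002,0.06,0.09],[0,0,1],255]]'

```text
clock: 12.48
position: [493.9, -239.3, 119.0]
ee_rot: [2.127, -2.312, 0.004]
ft_force: [0.2, 0.3, -0.6]
grip_width: 0.262
```

Call:
drive_tool --targets '[[[-0.004,0.05,0],[0,0,1],255],[[-0.008,0.11,0],[0,0,2.1],255],[[-0.014,0.17,0],[0,0,2.1],255],[[-0.02,0.23,0],[0,0,2.1],255],[[-0.0234,0.2776,0],[0,0,2.1],255]]'

```text
clock: 13.1
position: [470.2, 42.3, 118.4]
ee_rot: [-2.173, 2.266, 0.001]
ft_force: [0.4, 0.7, -1.6]
grip_width: 0.259
```

Call:
drive_tool --targets '[[[0,0,0],[0,0,0],255],[[0,0,-0.04],[0,0,0],255],[[0,0,-0.075],[0,0,0],255],[[0,0,-0.093],[0,0,0],255],[[0,0,-0.099],[0,0,0],255]]'

```text
clock: 13.72
position: [470.1, 38.2, 18.1]
ee_rot: [2.169, -2.269, 0.0]
ft_force: [-0.4, -0.4, 10.3]
grip_width: 0.265
```

Call:
drive_tool --targets '[[[0,0,0],[0,0,0],255],[[0,0,0],[0,0,0],255],[[0,0,0],[0,0,0],138],[[0,0,0],[0,0,0],138],[[0,0,0],[0,0,0],138]]'

```text
clock: 14.35
position: [470.9, 40.0, 18.8]
ee_rot: [-2.173, 2.269, -0.0]
ft_force: [-0.3, -0.6, 0.0]
grip_width: 0.439
```

Call:
drive_tool --targets '[[[0,0,0.03],[0,0,0],138],[[0,0,0.08],[0,0,0],138],[[0,0,0.13],[0,0,0],120],[[0,0,0.18],[0,0,0],120],[[0,0,0.2],[0,0,0],120]]'

```text
clock: 14.98
position: [472.2, 40.0, 221.8]
ee_rot: [-2.169, 2.265, -0.002]
ft_force: [0.8, 0.5, -0.8]
grip_width: 0.525
```

Call:
drive_tool --targets '[[[0.006,-0.06,0],[0,0,0],120],[[0.012,-0.12,0],[0,0,-1],120],[[0.018,-0.18,0],[0,0,-2.6],120],[[0.024,-0.24,0],[0,0,-2.6],120],[[0.03,-0.28,0],[0,0,-2.6],120]]'

```text
clock: 15.6
position: [500.5, -243.1, 219.2]
ee_rot: [2.118, -2.32, 0.003]
ft_force: [0.5, 0.5, 0.8]
grip_width: 0.524
```

Run:
```python
from h import *
np.set_printoptions(suppress=True,precision=1)
s=ctrl.sense(); print(s["position"],s["ee_rot"],s["grip_width"]*87)
W=cam("wrist","w4");T=cam("top","t4")
print(knives(W,14));print("top",knives(T,24,(230,190,560,340)))
```

```text
[ 500.5 -243.1  219.2] [ 2.1 -2.3  0. ] 45.5691949052169
no ferrule [465.3  48.1  14. ] 63.084645751386674
no ferrule [482.2  92.9  14. ] 28.477103772804675
[[ 515.8 -357.4  175.1   61.6]
 [ 494.8 -415.6   -3.3   48.5]]
top [[471.3  92.3  -2.9  60. ]
 [469.5  40.   -2.4  59.4]]
```

Call:
drive_tool --targets '[[[0.006,-0.05,0],[0,0,0],120],[[0.012,-0.1,0],[0,0,0],120],[[0.0145,-0.1163,-0.02],[0,0,0],120],[[0.0145,-0.1163,-0.06],[0,0,0],120],[[0.0145,-0.1163,-0.11],[0,0,0],120]]'

```text
clock: 16.32
position: [516.4, -355.9, 108.1]
ee_rot: [-2.121, 2.316, -0.002]
ft_force: [0.6, 0.0, -0.0]
grip_width: 0.528
```

Call:
drive_tool --targets '[[[0,0,-0.04],[0,0,0],120],[[0,0,-0.08],[0,0,0],120],[[0,0,-0.101],[0,0,0],120],[[0,0,-0.101],[0,0,0],120],[[0,0,-0.101],[0,0,0],255]]'

```text
clock: 16.95
position: [516.0, -356.6, 8.6]
ee_rot: [-2.121, 2.317, -0.002]
ft_force: [-0.4, -0.3, 0.0]
grip_width: 0.479
```

Call:
drive_tool --targets '[[[0,0,0],[0,0,0],255],[[0,0,0],[0,0,0],255],[[0,0,0],[0,0,0],255],[[0,0,0],[0,0,0],255],[[0,0,0.02],[0,0,0],255]]'

```text
clock: 17.58
position: [514.0, -355.4, 26.7]
ee_rot: [2.12, -2.317, -0.005]
ft_force: [-0.5, 0.7, -1.5]
grip_width: 0.267
```

Call:
drive_tool --targets '[[[0,0,0.03],[0,0,0],255],[[0,0,0.06],[0,0,0],255],[[0,0,0.09],[0,0,0],255],[[0,0,0.092],[0,0,0],255],[[0,0,0.092],[0,0,6.4],255]]'

```text
clock: 18.2
position: [515.1, -356.2, 119.5]
ee_rot: [2.25, -2.192, -0.0]
ft_force: [0.2, 0.2, -1.3]
grip_width: 0.263
```

Call:
drive_tool --targets '[[[-0.002,0.017,0],[0,0,8.8],255],[[-0.005,0.034,0],[0,0,17.6],255],[[-0.007,0.051,0],[0,0,26.4],255],[[-0.009,0.068,0],[0,0,35.2],255],[[-0.0117,0.0856,0],[0,0,44],255]]'

```text
clock: 18.82
position: [502.7, -269.9, 118.7]
ee_rot: [2.909, -1.187, -0.002]
ft_force: [0.5, -0.1, -0.9]
grip_width: 0.264
```

Call:
drive_tool --targets '[[[-0.002,0.017,0],[0,0,8.8],255],[[-0.005,0.034,0],[0,0,17.6],255],[[-0.007,0.051,0],[0,0,26.4],255],[[-0.009,0.068,0],[0,0,35.2],255],[[-0.0117,0.0856,0],[0,0,44],255]]'

```text
clock: 19.45
position: [490.9, -184.5, 118.8]
ee_rot: [-3.141, 0.011, 0.002]
ft_force: [0.7, 0.4, -1.0]
grip_width: 0.265
```

Call:
drive_tool --targets '[[[-0.002,0.017,0],[0,0,8.8],255],[[-0.005,0.034,0],[0,0,17.6],255],[[-0.007,0.051,0],[0,0,26.4],255],[[-0.009,0.068,0],[0,0,35.2],255],[[-0.0117,0.0856,0],[0,0,44],255]]'

```text
clock: 20.08
position: [479.2, -99.1, 118.8]
ee_rot: [-2.916, -1.166, 0.002]
ft_force: [0.5, -0.2, 0.3]
grip_width: 0.267
```

Call:
drive_tool --targets '[[[-0.002,0.017,0],[0,0,8.8],255],[[-0.005,0.034,0],[0,0,17.6],255],[[-0.007,0.051,0],[0,0,26.4],255],[[-0.009,0.068,0],[0,0,35.2],255],[[-0.0117,0.0856,0],[0,0,44],255]]'

```text
clock: 20.7
position: [467.5, -13.7, 118.8]
ee_rot: [-2.267, -2.174, 0.002]
ft_force: [-0.2, 0.0, -0.1]
grip_width: 0.265
```

Run:
```python
from h import *
np.set_printoptions(suppress=True,precision=3)
s=ctrl.sense(); print(s["position"],s["ee_rot"],s["joint_positions"],s["grip_width"]*87)
W=cam("wrist","w5");T=cam("top")
print("top",knives(T,24,(230,190,560,340)))
```

```text
[467.509 -13.662 118.807] [-2.267 -2.174  0.002] [-0.558  0.002  0.536  2.033 -0.001  1.108  1.507] 23.083156464436335
no ferrule [432.49   97.522  24.   ] 107.70609936598407
no ferrule [408.97   45.092  24.   ] 39.66841882207496
top [[ 485.506 -410.405   -3.473   58.954]]
```

View pics/w5.png

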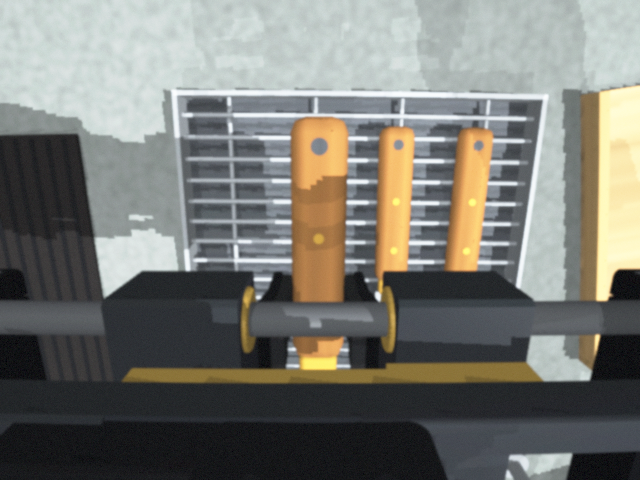

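Knife held straight at columns 292–347; the two placed knives lie parallel at columns 396 and 473. Lowering, then on to the fourth.

Call:
drive_tool --targets '[[[0,0,-0.03],[0,0,0],255],[[0,0,-0.06],[0,0,0],255],[[0,0,-0.085],[0,0,0],255],[[0,0,-0.096],[0,0,0],255],[[0,0,-0.101],[0,0,0],255]]'

```text
clock: 21.42
position: [468.3, -14.6, 18.2]
ee_rot: [-2.275, -2.167, 0.001]
ft_force: [0.1, 1.2, 0.1]
grip_width: 0.265
```

Call:
drive_tool --targets '[[[0,0,0],[0,0,0],255],[[0,0,0],[0,0,0],255],[[0,0,0],[0,0,0],138],[[0,0,0],[0,0,0],138],[[0,0,0],[0,0,0],138]]'

```text
clock: 22.05
position: [468.7, -14.0, 18.8]
ee_rot: [2.273, 2.169, 0.001]
ft_force: [-0.2, -0.4, 0.5]
grip_width: 0.441
```

Call:
drive_tool --targets '[[[0,0,0.03],[0,0,0],138],[[0,0,0.08],[0,0,0],138],[[0,0,0.13],[0,0,0],120],[[0,0,0.18],[0,0,0],120],[[0,0,0.2],[0,0,0],120]]'

```text
clock: 22.68
position: [469.9, -14.1, 221.9]
ee_rot: [2.271, 2.167, 0.007]
ft_force: [0.2, -0.2, -0.3]
grip_width: 0.529
```

Call:
drive_tool --targets '[[[0.003,-0.06,0],[0,0,0],120],[[0.006,-0.12,0],[0,0,-0.7],120],[[0.01,-0.18,0],[0,0,-0.7],120],[[0.012,-0.24,0],[0,0,-0.7],120],[[0.0153,-0.3,0],[0,0,-0.7],120]]'

```text
clock: 23.3
position: [483.9, -315.6, 219.0]
ee_rot: [2.285, 2.156, 0.002]
ft_force: [1.4, 0.3, 0.4]
grip_width: 0.528
```

Run:
```python
from h import *
np.set_printoptions(suppress=True,precision=1)
s=ctrl.sense(); print(s["position"],s["ee_rot"],s["grip_width"]*87)
W=cam("wrist","w6");T=cam("top","t6")
print(knives(W,14));print("top",knives(T,24,(230,190,560,340)))
```

```text
[ 483.9 -315.6  219. ] [2.3 2.2 0. ] 45.90922184899771
no ferrule [439.7 -12.2  14. ] 111.05946733582797
no ferrule [ 448.8 -415.1   14. ] 109.00263869278338
[]
no ferrule [ 426.4 -407.1   24. ] 37.87576727460298
top [[471.5  92.3  -2.9  59.8]
 [469.5  40.   -2.4  59.4]
 [469.5 -13.7  -3.1  59. ]]
```

View pics/w6.png

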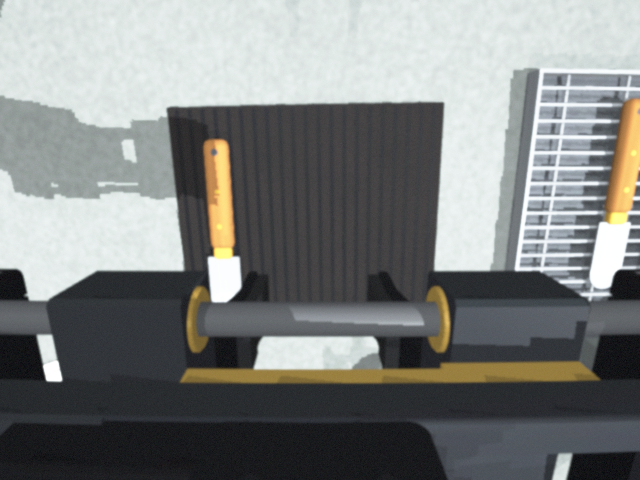

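Knife 4 still lies on the mat: handle end (216,140), ferrule (224,252), blade under the gripper's edge.

Run:
```python
from h import *
np.set_printoptions(suppress=True,precision=1)
W=cam("wrist")
P=plane(W,[(216,140),(223,247),(224,252),(441,103),(170,108)],14);print(P)
print("mat far corners",plane(W,[(441,103),(170,108)],4))
u=P[1]-P[0];n=np.linalg.norm(u);print(n,np.degrees(np.arctan2(u[1],u[0])),P[0]+u/n*80)
```

```text
[[ 401.1 -416.5   14. ]
 [ 508.1 -423.7   14. ]
 [ 513.6 -423.4   14. ]
 [ 382.1 -200.3   14. ]
 [ 368.5 -456.6   14. ]]
mat far corners [[ 381.3 -197.2    4. ]
 [ 367.3 -460.4    4. ]]
107.23919061418104 -3.866260097263822 [ 481.  -421.9   14. ]
```

Call:
drive_tool --targets '[[[0.001,-0.05,0],[0,0,0],80],[[0.001,-0.1,0],[0,0,0],80],[[0.001,-0.101,-0.02],[0,0,0],80],[[0.001,-0.101,-0.06],[0,0,0],80],[[0.001,-0.101,-0.11],[0,0,0],80]]'

```text
clock: 24.08
position: [486.4, -412.8, 107.7]
ee_rot: [2.283, 2.157, 0.004]
ft_force: [0.8, 0.4, -0.7]
grip_width: 0.688
```

Call:
drive_tool --targets '[[[0,0,-0.04],[0,0,0],80],[[0,0,-0.08],[0,0,0],80],[[0,0,-0.101],[0,0,0],80],[[0,0,-0.101],[0,0,0],80],[[0,0,-0.101],[0,0,0],255]]'

```text
clock: 24.7
position: [485.6, -414.5, 8.2]
ee_rot: [2.284, 2.156, 0.001]
ft_force: [-0.1, -0.1, -0.4]
grip_width: 0.635
```

Call:
drive_tool --targets '[[[0,0,0],[0,0,0],255],[[0,0,0],[0,0,0],255],[[0,0,0],[0,0,0],255],[[0,0,0],[0,0,0],255],[[0,0,0.02],[0,0,0],255]]'

```text
clock: 25.32
position: [483.6, -414.0, 26.7]
ee_rot: [-2.283, -2.152, 0.001]
ft_force: [0.0, 0.4, -0.4]
grip_width: 0.264
```

Call:
drive_tool --targets '[[[0,0,0.03],[0,0,0],255],[[0,0,0.06],[0,0,0],255],[[0,0,0.09],[0,0,0],255],[[0,0.02,0.092],[0,0,0],255],[[-0.002,0.06,0.092],[0,0,0.7],255]]'

```text
clock: 25.95
position: [482.5, -356.9, 121.7]
ee_rot: [2.274, 2.163, -0.0]
ft_force: [0.5, 0.9, -0.1]
grip_width: 0.264
```

Call:
drive_tool --targets '[[[-0.003,0.05,0],[0,0,0],255],[[-0.006,0.11,0],[0,0,0],255],[[-0.01,0.17,0],[0,0,0],255],[[-0.014,0.23,0],[0,0,0],255],[[-0.0168,0.288,0],[0,0,0],255]]'

```text
clock: 26.58
position: [466.0, -65.4, 120.8]
ee_rot: [2.273, 2.168, 0.004]
ft_force: [0.9, 0.6, -0.7]
grip_width: 0.264
```

Call:
drive_tool --targets '[[[0,0,0],[0,0,0],255],[[0,0,-0.04],[0,0,0],255],[[0,0,-0.075],[0,0,0],255],[[0,0,-0.094],[0,0,0],255],[[0,0,-0.101],[0,0,0],255]]'

```text
clock: 27.2
position: [465.5, -68.4, 18.3]
ee_rot: [-2.275, -2.167, 0.002]
ft_force: [0.5, -0.5, -0.6]
grip_width: 0.264
```

Call:
drive_tool --targets '[[[0,0,0],[0,0,0],255],[[0,0,0],[0,0,0],255],[[0,0,0],[0,0,0],138],[[0,0,0],[0,0,0],138],[[0,0,0],[0,0,0],138]]'

```text
clock: 27.82
position: [466.2, -67.0, 18.8]
ee_rot: [2.273, 2.169, 0.001]
ft_force: [0.4, -1.0, 0.3]
grip_width: 0.446
```

Call:
drive_tool --targets '[[[0,0,0.03],[0,0,0],138],[[0,0,0.08],[0,0,0],138],[[0,0,0.13],[0,0,0],80],[[0,0,0.18],[0,0,0],40],[[0,0,0.21],[0,0,0],0]]'

```text
clock: 28.45
position: [466.8, -67.2, 231.3]
ee_rot: [2.272, 2.168, 0.005]
ft_force: [0.2, 0.4, 0.2]
grip_width: 0.716
```

Call:
drive_tool --targets '[[[-0.03,0.03,0],[0,0,-10],0],[[-0.03,0.05,0],[0,0,-20],0],[[-0.03,0.05,0],[0,0,-30],0],[[-0.03,0.05,0],[0,0,-40],0],[[-0.03,0.05,0],[0,0,-50],0]]'

```text
clock: 29.08
position: [435.8, -17.1, 228.6]
ee_rot: [-2.979, -0.997, -0.0]
ft_force: [-0.6, 0.2, -0.2]
grip_width: 1.0
```

Run:
```python
from h import *
np.set_printoptions(suppress=True,precision=1)
s=ctrl.sense(); print(s["position"],s["ee_rot"],s["joint_positions"],s["grip_width"]*87)
T=cam("top","t7");S=cam("scene","s7")
print("top",knives(T,24,(230,190,560,340)))
```

```text
[435.8 -17.1 228.6] [-3. -1. -0.] [-0.7 -0.2  0.6  2.   0.1  1.4  0.5] 86.97417451168748
no ferrule [418.4  45.6  24. ] 57.58662988883996
top [[471.2  92.4  -2.8  60.2]]
```

View pics/s7.png

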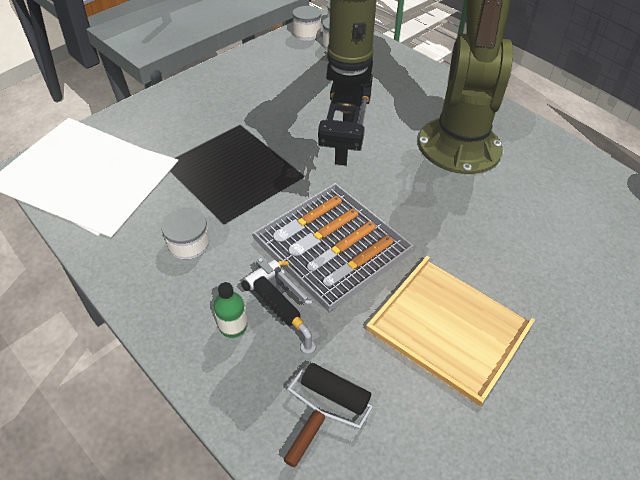

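All four knives lie parallel on the grid, blades towards the gun, and the mat is empty. Next I go above the trigger and look.

Call:
drive_tool --targets '[[[0.045,0.02,0],[0,0,-8],0],[[0.095,0.042,0],[0,0,-16],0],[[0.145,0.064,0],[0,0,-24],0],[[0.195,0.086,0],[0,0,-32],0],[[0.239,0.106,0],[0,0,-39.9],0]]'

```text
clock: 29.8
position: [676.6, 90.2, 228.1]
ee_rot: [3.14, -0.07, -0.0]
ft_force: [0.7, -0.7, 1.7]
grip_width: 0.996
```

Call:
drive_tool --targets '[[[0,0,0],[0,0,0],0],[[0,0,0],[0,0,0],0],[[0,0,0],[0,0,0],0],[[0,0,0],[0,0,0],0],[[0,0,0],[0,0,0],0]]'

```text
clock: 30.42
position: [674.7, 88.7, 229.4]
ee_rot: [-3.14, 0.071, -0.001]
ft_force: [-0.0, -1.0, -0.6]
grip_width: 1.002
```

Run:
```python
from h import *
np.set_printoptions(suppress=True,precision=2)
s=ctrl.sense(); print(s["position"],s["ee_rot"],s["joint_positions"])
W=cam("wrist","w8");T=cam("top","t8")
print(proj(W,[(646,20.5,64),(647,114,60),(644,70,55),(706,70,55),(768,26,130),(675,88,61)]))
print("top",knives(T,24,(230,190,560,340)))
```

```text
[674.66  88.72 229.42] [-3.14  0.07 -0.  ] [-0.62  0.43  0.63  1.38 -0.25  1.41 -0.04]
[[292.11 292.19]
 [287.06 193.69]
 [287.35 239.69]
 [353.14 236.83]
 [442.9  311.87]
 [319.41 220.83]]
top [[469.41  40.01  -2.43  59.48]
 [469.55 -13.74  -3.06  58.97]
 [467.34 -66.76  -2.39  59.03]]
```

View pics/w8.png

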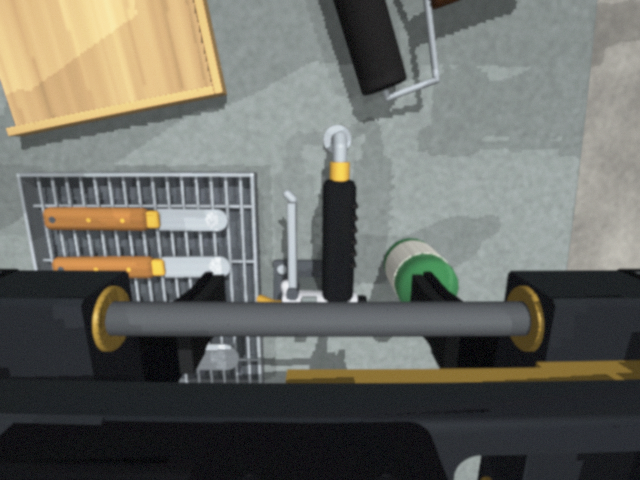

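Wrist view: trigger at columns 286–296 with its tip at (290,195), grip at columns 324–357, bottle at (420,270), all within a few pixels of the predictions. I'll descend at y = 92, clear of the bottle.

Call:
drive_tool --targets '[[[0.001,0.004,-0.04],[0,0,0],0],[[0.001,0.004,-0.09],[0,0,0],0],[[0.001,0.004,-0.14],[0,0,0],0],[[0.001,0.004,-0.175],[0,0,0],0],[[0.001,0.004,-0.188],[0,0,0],0]]'

```text
clock: 31.15
position: [674.3, 92.9, 38.1]
ee_rot: [3.14, -0.07, -0.006]
ft_force: [-0.2, -0.8, 0.3]
grip_width: 0.997
```

Call:
drive_tool --targets '[[[0.003,0,0],[0,0,0],0],[[0.007,0,0],[0,0,0],20],[[0.007,0,0],[0,0,0],60],[[0.01,0,0],[0,0,0],100],[[0.012,0,0],[0,0,0],130]]'

```text
clock: 31.78
position: [686.0, 92.9, 41.0]
ee_rot: [-3.141, 0.071, 0.007]
ft_force: [-8.0, -1.4, 5.2]
grip_width: 0.67
```

Run:
```python
from h import *
np.set_printoptions(suppress=True,precision=2)
s=ctrl.sense(); print(s["position"],s["grip_width"]*87,s["ft_force"])
W=cam("wrist","w9");S=cam("scene","s9")
cv2.imwrite("pics/m9.png",np.vstack([W["frame"][100:330,100:480],cv2.resize(S["frame"][230:340,210:390],(380,232))]))
```

```text
[685.99  92.88  41.  ] 58.24669694273748 [-7.98 -1.43  5.2 ]
```

View pics/m9.png

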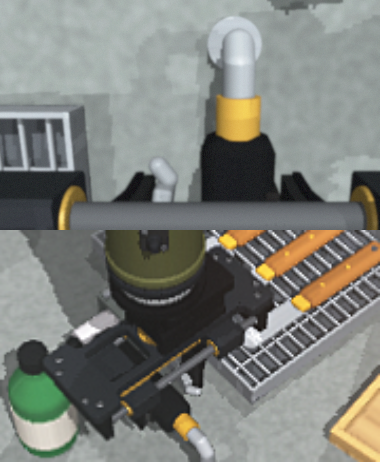

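The left finger already touches the trigger (fx −8 N) and the right finger is just behind the grip; the bottle is clear. Squeezing fully now.

Call:
drive_tool --targets '[[[0,0,0],[0,0,0],160],[[0,0,0],[0,0,0],200],[[0,0,0],[0,0,0],255],[[0,0,0],[0,0,0],255],[[0,0,0],[0,0,0],255]]'

```text
clock: 32.5
position: [688.5, 92.3, 40.7]
ee_rot: [3.14, -0.071, 0.002]
ft_force: [2.6, -2.9, -2.1]
grip_width: 0.471
```

Run:
```python
from h import *
np.set_printoptions(suppress=True,precision=2)
s=ctrl.sense(); print(s["position"],s["grip_width"]*87,s["ft_force"])
W=cam("wrist","w10"); cv2.imwrite("pics/m10.png",W["frame"][100:330,100:480])
```

```text
[688.49  92.33  40.68] 40.9908941408047 [ 2.6  -2.85 -2.14]
```

View pics/m10.png

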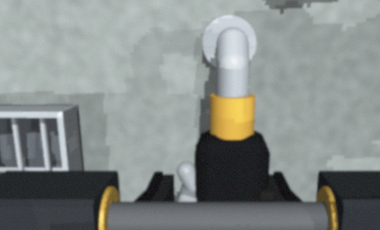

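Width 41 mm matches the predicted full-squeeze value (40.4) and the forces balance; the trigger tip has moved against the grip at (187,180). Holding.

Call:
drive_tool --targets '[[[0.001,0,0],[0,0,0],255],[[0.001,0,0],[0,0,0],255],[[0.001,0,0],[0,0,0],255],[[0.001,0,0],[0,0,0],255],[[0.001,0,0],[0,0,0],255]]'

```text
clock: 33.17
position: [688.5, 92.3, 40.7]
ee_rot: [3.14, -0.071, -0.001]
ft_force: [-2.3, -4.6, 2.1]
grip_width: 0.469
```

Call:
drive_tool --targets '[[[0,0,0],[0,0,0],255],[[0,0,0],[0,0,0],255],[[0,0,0],[0,0,0],255],[[0,0,0],[0,0,0],255],[[0,0,0],[0,0,0],255]]'

```text
clock: 33.8
position: [688.5, 92.3, 40.7]
ee_rot: [3.14, -0.071, -0.001]
ft_force: [-2.6, -4.4, 1.1]
grip_width: 0.47
```

Call:
drive_tool --targets '[[[0,0,0],[0,0,0],255],[[0,0,0],[0,0,0],255],[[0,0,0],[0,0,0],255],[[0,0,0],[0,0,0],255],[[0,0,0],[0,0,0],255]]'

```text
clock: 34.42
position: [688.5, 92.3, 40.7]
ee_rot: [3.14, -0.071, -0.001]
ft_force: [-2.1, -3.9, 1.1]
grip_width: 0.471
```

Call:
drive_tool --targets '[[[0,0,0],[0,0,0],255],[[0,0,0],[0,0,0],255],[[0,0,0],[0,0,0],255],[[0,0,0],[0,0,0],255],[[0,0,0],[0,0,0],255]]'

```text
clock: 35.05
position: [688.5, 92.3, 40.7]
ee_rot: [3.14, -0.071, -0.001]
ft_force: [-1.9, -4.3, 1.6]
grip_width: 0.467
```

Run:
```python
from h import *
np.set_printoptions(suppress=True,precision=1)
s=ctrl.sense(); print(s["position"],s["grip_width"]*87,s["ft_force"])
T=cam("top","t11");print("top",knives(T,24,(230,190,560,340)))
S=cam("scene","s11");print("scene",knives(S,24,(250,185,415,310),60))
```

```text
[688.5  92.3  40.7] 40.612243734837946 [-1.9 -4.3  1.6]
top [[469.4  89.   -2.7  61.4]
 [469.5  40.   -2.4  59.4]
 [469.5 -13.7  -3.   59. ]
 [467.4 -66.8  -2.5  59.1]]
no ferrule [440.5 -65.4  24. ] 109.2140291265156
no ferrule [486.9 201.9  24. ] 119.2182836002105
scene [[472.2  92.3  -3.4  57.5]
 [469.7  40.   -2.4  57.5]
 [468.8 -13.9  -4.   58.2]]
```

Call:
drive_tool --targets '[[[-0.002,0,0],[0,0,0],150],[[-0.006,0,0],[0,0,0],60],[[-0.01,0,0],[0,0,0],0],[[-0.013,0,0],[0,0,0],0],[[-0.013,0,0],[0,0,0],0]]'

```text
clock: 35.78
position: [675.7, 95.2, 40.7]
ee_rot: [-3.138, 0.068, 0.0]
ft_force: [0.3, -0.1, 0.1]
grip_width: 0.84
```

Call:
drive_tool --targets '[[[0,0,0],[0,0,0],0],[[0,0,0],[0,0,0],0],[[0,0,0.03],[0,0,0],0],[[0,0,0.08],[0,0,0],0],[[0,0,0.13],[0,0,0],0]]'

```text
clock: 36.4
position: [675.6, 93.3, 171.7]
ee_rot: [-3.141, 0.07, 0.001]
ft_force: [0.2, 0.2, -0.5]
grip_width: 1.001
```

Call:
drive_tool --targets '[[[0,0,0.05],[0,0,0],0],[[-0.02,0,0.058],[0,0,0],0],[[-0.02,0,0.058],[0,0,0],0],[[-0.02,0,0.058],[0,0,0],0],[[-0.02,0,0.058],[0,0,0],0]]'

```text
clock: 37.02
position: [655.8, 93.1, 227.3]
ee_rot: [3.14, -0.071, -0.003]
ft_force: [-0.1, 0.3, 0.2]
grip_width: 1.002
```

Run:
```python
from h import *
np.set_printoptions(suppress=True,precision=1)
s=ctrl.sense(); print(s["position"],s["grip_width"]*87,s["ft_force"],s["joint_positions"])
T=cam("top","t12");print("top",knives(T,24,(230,190,560,340)))
W=cam("wrist","w12"); print(proj(W,[(645,92,60),(666,92,60),(670,92,60)]))
cv2.imwrite("pics/m12.png",W["frame"][120:320,200:460])
# tray corners seen by wrist
```

```text
[655.8  93.1 227.3] 87.20224948850912 [-0.1  0.3  0.2] [-0.7  0.4  0.6  1.4 -0.2  1.4 -0.1]
top [[469.5  40.   -2.4  59.4]
 [469.6 -13.8  -3.2  59. ]
 [467.3 -66.6  -2.   59.3]]
[[307.6 221.5]
 [330.6 220.5]
 [335.  220.3]]
```

View pics/m12.png

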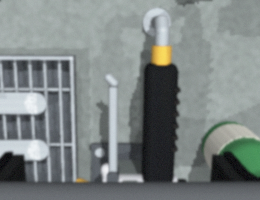

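The trigger has sprung back (column 311, about its released position), and the knives have not moved. Now knife A goes to the tray.

Call:
drive_tool --targets '[[[-0.03,0,0],[0,0,9],40],[[-0.07,0,0],[0,0,18],80],[[-0.11,0,0],[0,0,27],138],[[-0.15,0,0],[0,0,36],138],[[-0.1828,-0.0012,0],[0,0,45],138]]'

```text
clock: 37.75
position: [471.8, 91.7, 228.3]
ee_rot: [-2.926, -1.144, 0.0]
ft_force: [0.1, 0.2, 1.0]
grip_width: 0.527
```

Call:
drive_tool --targets '[[[0,0,-0.01],[0,0,9],138],[[0,0,-0.03],[0,0,18],138],[[0,0,-0.05],[0,0,27],138],[[0,0,-0.07],[0,0,36],138],[[0,0,-0.09],[0,0,45],138]]'

```text
clock: 38.38
position: [473.2, 91.6, 137.8]
ee_rot: [2.266, 2.176, -0.0]
ft_force: [-0.6, 1.6, -0.4]
grip_width: 0.455
```

Run:
```python
from h import *
np.set_printoptions(suppress=True,precision=1)
s=ctrl.sense(); print(s["position"],s["ee_rot"],s["grip_width"]*87,s["joint_positions"])
W=cam("wrist","w13"); k=mask(W,(6,120,60),(17,255,255)); k[300:]=0
for c,st,m in blobs(k,300):
    print(st, plane(W,[c],24))
```

```text
[473.2  91.6 137.8] [ 2.3  2.2 -0. ] 39.57131951542387 [-0.8  0.   0.6  2.  -0.   1.1  1.3]
[ 231  126   37  144 4098] [[441.1  41.   24. ]]
[ 303  126   33  144 4087] [[443.3  93.4  24. ]]
[ 159  129   41  143 4131] [[441.1 -12.1  24. ]]
[  86  130   48  142 4257] [[439.  -65.6  24. ]]
```

View pics/w13.png

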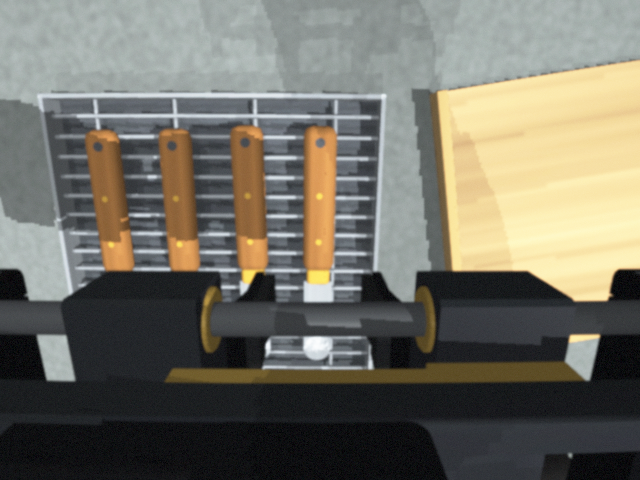

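All four handles are visible and parallel; knife A, at column 319, is centred between the open fingers. Picking it up.

Call:
drive_tool --targets '[[[0,0.0005,-0.04],[0,0,0],138],[[0,0.0005,-0.08],[0,0,0],138],[[0,0.0005,-0.105],[0,0,0],138],[[0,0.0005,-0.1205],[0,0,0],138],[[0,0.0005,-0.1205],[0,0,0],200]]'

```text
clock: 39.05
position: [472.7, 92.0, 17.6]
ee_rot: [-2.272, -2.169, 0.003]
ft_force: [-0.1, 0.6, 0.2]
grip_width: 0.407
```

Call:
drive_tool --targets '[[[0,0,0],[0,0,0],255],[[0,0,0],[0,0,0],255],[[0,0,0],[0,0,0],255],[[0,0,0.01],[0,0,0],255],[[0,0,0.03],[0,0,0],255]]'

```text
clock: 39.67
position: [472.2, 92.0, 48.2]
ee_rot: [-2.271, -2.17, 0.003]
ft_force: [-0.0, 0.2, -0.6]
grip_width: 0.265
```

Call:
drive_tool --targets '[[[0,0,0.03],[0,0,0],255],[[0,0.01,0.06],[0,0,2],255],[[-0.003,0.04,0.07],[0,0,4],255],[[-0.008,0.08,0.07],[0,0,6],255],[[-0.015,0.13,0.07],[0,0,9.6],255]]'

```text
clock: 40.3
position: [457.1, 224.5, 117.7]
ee_rot: [-2.078, -2.355, 0.0]
ft_force: [1.1, -0.2, -0.5]
grip_width: 0.265
```

Call:
drive_tool --targets '[[[-0.007,0.045,0],[0,0,0],255],[[-0.014,0.09,0],[0,0,0],255],[[-0.021,0.135,0],[0,0,0],255],[[-0.0284,0.172,0],[0,0,0],255],[[-0.0284,0.172,0],[0,0,0],255]]'

```text
clock: 40.92
position: [425.5, 399.6, 116.6]
ee_rot: [-2.07, -2.36, 0.002]
ft_force: [-0.3, -0.2, -1.4]
grip_width: 0.261
```

Run:
```python
from h import *
np.set_printoptions(suppress=True,precision=2)
s=ctrl.sense(); print(s["position"],s["ee_rot"],s["grip_width"]*87,s["joint_positions"])
W=cam("wrist","w14")
c=[(429.97,393.6,20)]
ex=np.array([.9925,.1219,0]);ey=np.array([-.1219,.9925,0]);o=np.array([464.3,319.2,0])
for z,P in((20,[(-110,120),(-110,128),(-110,-120)]),): print(proj(W,[o+a*ex+b*ey+[0,0,z] for a,b in P]))
```

```text
[425.52 399.56 116.59] [-2.07 -2.36  0.  ] 22.70051791522906 [-1.08  0.26  0.33  1.76 -0.1   1.14  0.98]
[[371.31 126.18]
 [383.13 126.33]
 [ 21.9  125.44]]
```

View pics/w14.png

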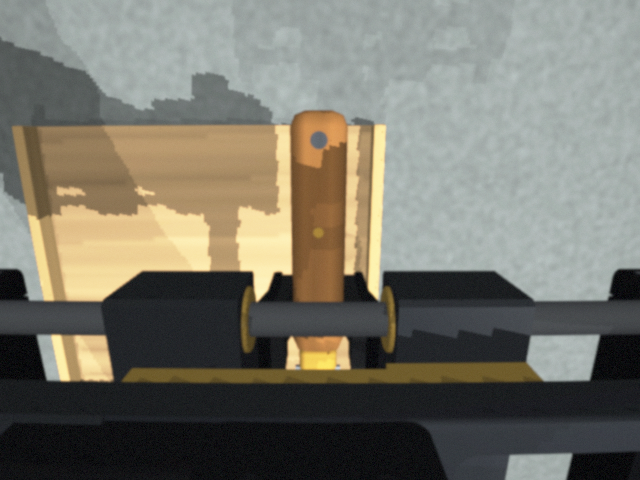

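Knife A is over the tray's left slot; the wall's front end is at (380,126), matching the prediction within about 3 px. The measured pose was still swinging, so I'll let it settle and check.

Call:
drive_tool --targets '[[[0,0,0],[0,0,0],255],[[0,0,0],[0,0,0],255],[[0,0,0],[0,0,0],255],[[0,0,-0.02],[0,0,0],255],[[0,0,-0.04],[0,0,0],255]]'

```text
clock: 41.6
position: [430.2, 394.1, 78.1]
ee_rot: [-2.082, -2.352, -0.002]
ft_force: [-0.0, -0.5, -1.3]
grip_width: 0.263
```

Call:
drive_tool --targets '[[[0,0,-0.03],[0,0,0],255],[[0,0,-0.05],[0,0,0],255],[[0,0,-0.062],[0,0,0],255],[[0,0,-0.0673],[0,0,0],255],[[0,0,-0.0673],[0,0,0],255]]'

```text
clock: 42.22
position: [430.4, 394.7, 11.6]
ee_rot: [-2.081, -2.353, -0.002]
ft_force: [0.6, 0.2, -1.6]
grip_width: 0.264
```

Call:
drive_tool --targets '[[[0,0,0],[0,0,0],255],[[0,0,0],[0,0,0],150],[[0,0,0],[0,0,0],150],[[0,0,0],[0,0,0],150],[[0,0,0.03],[0,0,0],150]]'

```text
clock: 42.85
position: [428.1, 392.7, 38.9]
ee_rot: [2.081, 2.353, -0.008]
ft_force: [0.3, 0.9, 0.1]
grip_width: 0.409
```

Call:
drive_tool --targets '[[[0,0,0.05],[0,0,0],150],[[0.003,-0.04,0.09],[0,0,0],138],[[0.009,-0.09,0.1],[0,0,-3],138],[[0.016,-0.14,0.1],[0,0,-6],138],[[0.023,-0.2,0.1],[0,0,-9.6],138]]'

```text
clock: 43.48
position: [453.0, 193.3, 141.3]
ee_rot: [2.272, 2.17, 0.003]
ft_force: [1.3, -0.4, 0.1]
grip_width: 0.457
```

Call:
drive_tool --targets '[[[0.006,-0.05,0],[0,0,0],138],[[0.012,-0.1,0],[0,0,0],138],[[0.018,-0.1539,0],[0,0,0],138],[[0.018,-0.1539,0],[0,0,0],138],[[0.018,-0.1539,0],[0,0,0],138]]'

```text
clock: 44.1
position: [470.7, 41.0, 140.9]
ee_rot: [-2.271, -2.17, -0.001]
ft_force: [0.7, -0.3, 0.7]
grip_width: 0.46
```

Run:
```python
from h import *
np.set_printoptions(suppress=True,precision=1)
s=ctrl.sense(); print(s["position"],s["ee_rot"],s["grip_width"]*87)
W=cam("wrist","w15"); k=mask(W,(6,120,60),(17,255,255)); k[300:]=0
for c,st,m in blobs(k,300): print(st, plane(W,[c],24))
T=cam("top","t15"); print(knives(T,16,(85,200,235,340)))
```

```text
[470.7  41.  140.9] [-2.3 -2.2 -0. ] 40.04485410389335
[ 300  126   32  143 4034] [[441.   40.9  24. ]]
[ 156  131   42  141 4020] [[439.1 -65.7  24. ]]
[ 229  130   35  143 3976] [[441.1 -12.4  24. ]]
[[426.5 393.7   6.6  59.8]]
```

Call:
drive_tool --targets '[[[0,0.0005,-0.04],[0,0,0],138],[[0,0.0005,-0.08],[0,0,0],138],[[0,0.0005,-0.107],[0,0,0],138],[[0,0.0005,-0.1227],[0,0,0],138],[[0,0.0005,-0.1227],[0,0,0],200]]'

```text
clock: 44.82
position: [470.1, 41.4, 17.4]
ee_rot: [-2.269, -2.172, 0.003]
ft_force: [-0.3, -0.1, -0.3]
grip_width: 0.409
```

Call:
drive_tool --targets '[[[0,0,0],[0,0,0],255],[[0,0,0],[0,0,0],255],[[0,0,0],[0,0,0],255],[[0,0,0.01],[0,0,0],255],[[0,0,0.03],[0,0,0],255]]'

```text
clock: 45.45
position: [469.8, 40.5, 48.2]
ee_rot: [-2.271, -2.17, 0.003]
ft_force: [-0.3, -0.1, -0.9]
grip_width: 0.267
```

Call:
drive_tool --targets '[[[0,0,0.03],[0,0,0],255],[[0,0.01,0.06],[0,0,2],255],[[-0.003,0.04,0.07],[0,0,4],255],[[-0.007,0.08,0.07],[0,0,6],255],[[-0.014,0.13,0.07],[0,0,9.6],255]]'

```text
clock: 46.08
position: [455.8, 173.1, 117.8]
ee_rot: [-2.079, -2.355, -0.0]
ft_force: [0.8, 1.1, -1.0]
grip_width: 0.265
```

Call:
drive_tool --targets '[[[-0.006,0.045,0],[0,0,0],255],[[-0.012,0.09,0],[0,0,0],255],[[-0.018,0.135,0],[0,0,0],255],[[-0.0207,0.165,0],[0,0,0],255],[[-0.0207,0.1719,0],[0,0,0],255]]'

```text
clock: 46.7
position: [433.3, 346.2, 116.9]
ee_rot: [-2.074, -2.359, 0.003]
ft_force: [-0.1, -0.4, -0.8]
grip_width: 0.267
```

Call:
drive_tool --targets '[[[0,0,0],[0,0,0],255],[[0,0,0],[0,0,0],255],[[0,0,0],[0,0,0],255],[[0,0,-0.02],[0,0,0],255],[[0,0,-0.04],[0,0,0],255]]'

```text
clock: 47.32
position: [436.6, 342.2, 78.1]
ee_rot: [-2.083, -2.352, -0.002]
ft_force: [-0.4, 0.1, -0.8]
grip_width: 0.263
```

Run:
```python
from h import *
np.set_printoptions(suppress=True,precision=1)
s=ctrl.sense(); print(s["position"],s["ee_rot"],s["grip_width"]*87)
W=cam("wrist","w16"); k=mask(W,(6,120,60),(15,255,255)); k[300:]=0
for c,st,m in blobs(k,300):
    b=cv2.fitLine(np.argwhere(m)[:,::-1].astype(np.float32),cv2.DIST_L2,0,.01,.01).ravel(); print(st,plane(W,[c],20),"tilt",np.degrees(np.arctan2(b[0],b[1])))
```

```text
[436.6 342.2  78.1] [-2.1 -2.4 -0. ] 22.84796520473064
[ 288  111   57  189 8749] [[404.2 337.8  20. ]] tilt 0.97268474
[ 381  120   46  155 3633] [[390.2 385.8  20. ]] tilt 175.28645
```

Call:
drive_tool --targets '[[[0,0,-0.03],[0,0,0],255],[[0,0,-0.05],[0,0,0],255],[[0,0,-0.062],[0,0,0],255],[[0,0,-0.0673],[0,0,0],255],[[0,0,-0.0673],[0,0,0],255]]'

```text
clock: 48.0
position: [436.7, 343.0, 11.5]
ee_rot: [2.082, 2.353, 0.002]
ft_force: [0.8, 0.8, -1.5]
grip_width: 0.269
```

Call:
drive_tool --targets '[[[0,0,0],[0,0,0],255],[[0,0,0],[0,0,0],150],[[0,0,0],[0,0,0],150],[[0,0,0],[0,0,0],150],[[0,0,0.03],[0,0,0],150]]'

```text
clock: 48.62
position: [434.4, 341.4, 39.0]
ee_rot: [-2.081, -2.353, 0.008]
ft_force: [0.5, 0.6, 0.5]
grip_width: 0.409
```

Call:
drive_tool --targets '[[[0,0,0.05],[0,0,0],150],[[0.003,-0.04,0.09],[0,0,0],138],[[0.007,-0.09,0.1],[0,0,-3],138],[[0.013,-0.14,0.1],[0,0,-6],138],[[0.018,-0.2,0.1],[0,0,-9.6],138]]'

```text
clock: 49.25
position: [454.4, 141.8, 141.3]
ee_rot: [2.271, 2.17, 0.003]
ft_force: [1.1, -0.9, 0.4]
grip_width: 0.457
```

Call:
drive_tool --targets '[[[0.005,-0.05,0],[0,0,0],138],[[0.01,-0.1,0],[0,0,0],138],[[0.0144,-0.1563,0],[0,0,0],138],[[0.0144,-0.1563,0],[0,0,0],138],[[0.0144,-0.1563,0],[0,0,0],138]]'

```text
clock: 49.88
position: [468.4, -13.1, 140.8]
ee_rot: [-2.271, -2.17, -0.001]
ft_force: [-0.1, 0.8, 0.1]
grip_width: 0.457
```

Run:
```python
from h import *
np.set_printoptions(suppress=True,precision=1)
s=ctrl.sense(); print(s["position"],s["ee_rot"],s["grip_width"]*87)
W=cam("wrist","w17"); k=mask(W,(6,120,60),(17,255,255)); k[300:]=0
for c,st,m in blobs(k,300): print(st, plane(W,[c],24))
T=cam("top","t17"); print(knives(T,16,(85,200,235,340)))
```

```text
[468.4 -13.1 140.8] [-2.3 -2.2 -0. ] 39.741669988731516
[ 229  130   37  144 3958] [[439.  -65.9  24. ]]
[ 302  130   32  141 3809] [[440.6 -12.8  24. ]]
[[426.4 393.7   6.7  59.8]
 [455.  318.1   5.6  59.6]]
```

Knife B turned up at (455,318), yaw 5.6°: it has been knocked about 30 mm after release. It is still flat in the tray, but in the way. Plan: C goes to the −78 slot, then I re-place B at +26, then D at −26.

Call:
drive_tool --targets '[[[0,0.0005,-0.04],[0,0,0],138],[[0,0.0005,-0.08],[0,0,0],138],[[0,0.0005,-0.107],[0,0,0],138],[[0,0.0005,-0.1227],[0,0,0],138],[[0,0.0005,-0.1227],[0,0,0],200]]'

```text
clock: 50.6
position: [467.8, -12.5, 17.4]
ee_rot: [-2.269, -2.172, 0.003]
ft_force: [-0.1, -0.8, -0.1]
grip_width: 0.407
```

Call:
drive_tool --targets '[[[0,0,0],[0,0,0],255],[[0,0,0],[0,0,0],255],[[0,0,0],[0,0,0],255],[[0,0,0.01],[0,0,0],255],[[0,0,0.03],[0,0,0],255]]'

```text
clock: 51.22
position: [467.5, -13.3, 48.3]
ee_rot: [-2.271, -2.17, 0.003]
ft_force: [-0.0, -1.1, -0.2]
grip_width: 0.264
```

Call:
drive_tool --targets '[[[0,0,0.03],[0,0,0],255],[[0,0.01,0.06],[0,0,2],255],[[-0.003,0.04,0.07],[0,0,4],255],[[-0.007,0.08,0.07],[0,0,6],255],[[-0.01,0.13,0.07],[0,0,9.6],255]]'

```text
clock: 51.85
position: [458.5, 117.3, 119.1]
ee_rot: [2.082, 2.353, 0.002]
ft_force: [-0.6, -0.2, -0.3]
grip_width: 0.265
```

Call:
drive_tool --targets '[[[-0.003,0.035,0],[0,0,0],255],[[-0.006,0.07,0],[0,0,0],255],[[-0.0097,0.105,0],[0,0,0],255],[[-0.0097,0.1225,0],[0,0,0],255],[[-0.0097,0.1225,0],[0,0,0],255]]'

```text
clock: 52.48
position: [448.7, 239.9, 118.2]
ee_rot: [2.079, 2.355, -0.0]
ft_force: [0.9, -0.8, -0.7]
grip_width: 0.268
```

Call:
drive_tool --targets '[[[0,0,0],[0,0,0],255],[[0,0,0],[0,0,0],255],[[0,0,0],[0,0,0],255],[[0,0,-0.02],[0,0,0],255],[[0,0,-0.04],[0,0,0],255]]'

```text
clock: 53.1
position: [449.1, 239.3, 77.9]
ee_rot: [-2.082, -2.353, -0.002]
ft_force: [0.3, 0.9, -0.7]
grip_width: 0.263
```

Run:
```python
from h import *
np.set_printoptions(suppress=True,precision=1)
s=ctrl.sense(); print(s["position"],s["ee_rot"],s["grip_width"]*87)
W=cam("wrist","w18"); k=mask(W,(6,120,60),(15,255,255)); k[300:]=0
for c,st,m in blobs(k,300):
    b=cv2.fitLine(np.argwhere(m)[:,::-1].astype(np.float32),cv2.DIST_L2,0,.01,.01).ravel(); print(st,plane(W,[c],20),"tilt",np.degrees(np.arctan2(b[0],b[1])))
```

```text
[449.1 239.3  77.9] [-2.1 -2.4 -0. ] 22.8391878572211
[ 289  116   57  184 8192] [[418.2 235.4  20. ]] tilt 0.84263104
[ 536  122   64  171 4269] [[397.5 383.8  20. ]] tilt 169.62086
[ 420  153   49  119 2125] [[411.1 307.8  20. ]] tilt 172.34402
```

View pics/w18.png

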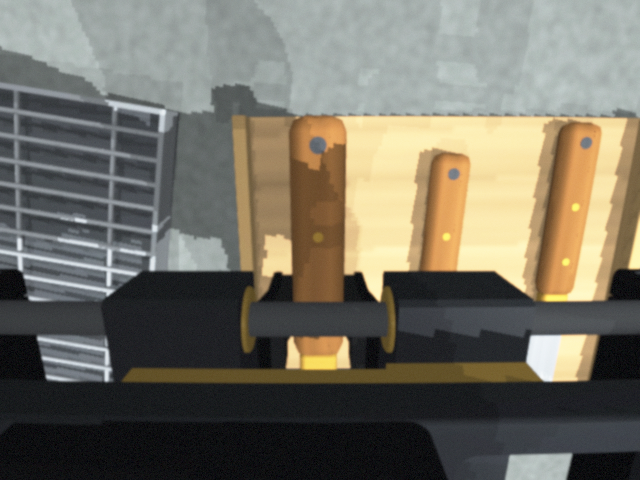

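C hangs straight over the right-hand slot, clear of the side wall (column 248). B lies further in at column 447, A at column 575. Releasing C, then going above B.

Call:
drive_tool --targets '[[[0,0,-0.03],[0,0,0],255],[[0,0,-0.05],[0,0,0],255],[[0,0,-0.062],[0,0,0],255],[[0,0,-0.0671],[0,0,0],255],[[0,0,-0.0671],[0,0,0],255]]'

```text
clock: 53.78
position: [449.3, 239.6, 11.6]
ee_rot: [2.081, 2.353, 0.002]
ft_force: [-0.2, 1.3, -1.2]
grip_width: 0.262
```

Call:
drive_tool --targets '[[[0,0,0],[0,0,0],255],[[0,0,0],[0,0,0],150],[[0,0,0],[0,0,0],150],[[0,0,0],[0,0,0],150],[[0,0,0.03],[0,0,0],150]]'

```text
clock: 54.4
position: [447.0, 238.3, 39.5]
ee_rot: [-2.081, -2.353, 0.008]
ft_force: [0.1, 0.4, -0.1]
grip_width: 0.407
```

Call:
drive_tool --targets '[[[0,0,0.05],[0,0,0],150],[[0,0.01,0.09],[0,0,0],120],[[0.002,0.04,0.1],[0,0,-1.4],120],[[0.006,0.0793,0.1],[0,0,-1.4],120],[[0.006,0.0793,0.1],[0,0,-1.4],120]]'

```text
clock: 55.02
position: [453.9, 322.3, 141.0]
ee_rot: [-2.104, -2.333, -0.002]
ft_force: [-0.5, 0.2, -0.0]
grip_width: 0.525
```

Run:
```python
from h import *
np.set_printoptions(suppress=True,precision=1)
s=ctrl.sense(); print(s["position"],s["ee_rot"],s["grip_width"]*87)
W=cam("wrist","w19"); k=mask(W,(6,120,60),(15,255,255)); k[300:]=0
for c,st,m in blobs(k,300): print(st,plane(W,[c],16))
T=cam("top","t19"); print(knives(T,16,(85,200,235,340)))
```

```text
[453.9 322.3 141. ] [-2.1 -2.3 -0. ] 45.6336564073047
[ 396  103   36  141 3760] [[399.  390.7  16. ]]
[ 191  110   42  141 3564] [[421.3 236.6  16. ]]
[ 298  130   32  138 3629] [[426.8 315.9  16. ]]
no ferrule [395.7 312.   16. ] 41.60394837660266
no ferrule [376.4 387.6  16. ] 55.18994608688932
[[448.2 239.6   7.1  59.6]]
```

Call:
drive_tool --targets '[[[-0.002,0,-0.04],[0,0,0],120],[[-0.002,0,-0.08],[0,0,0],120],[[-0.002,0,-0.115],[0,0,0],120],[[-0.002,0,-0.1307],[0,0,0],120],[[-0.002,0,-0.1307],[0,0,0],200]]'

```text
clock: 55.75
position: [452.5, 317.5, 9.8]
ee_rot: [2.111, 2.326, -0.003]
ft_force: [0.6, 0.1, 0.5]
grip_width: 0.476
```

Call:
drive_tool --targets '[[[0,0,0],[0,0,0],255],[[0,0,0],[0,0,0],255],[[0,0,0],[0,0,0],255],[[0,0,0.01],[0,0,0],255],[[0,0,0.04],[0,0,0],255]]'

```text
clock: 56.38
position: [451.3, 317.8, 49.6]
ee_rot: [-2.109, -2.328, 0.006]
ft_force: [0.2, -0.8, -0.7]
grip_width: 0.26
```

Call:
drive_tool --targets '[[[-0.008,0.012,0],[0,0,1.4],255],[[-0.0167,0.024,0],[0,0,1.4],255],[[-0.0167,0.024,0],[0,0,1.4],255],[[-0.0167,0.024,-0.02],[0,0,1.4],255],[[-0.0167,0.024,-0.0393],[0,0,1.4],255]]'

```text
clock: 57.0
position: [435.8, 342.4, 10.1]
ee_rot: [2.081, 2.354, -0.001]
ft_force: [-8.2, -8.1, 47.7]
grip_width: 0.262
```

Call:
drive_tool --targets '[[[0,0,0],[0,0,0],255],[[0,0,0],[0,0,0],150],[[0,0,0],[0,0,0],150],[[0,0,0],[0,0,0],150],[[0,0,0.03],[0,0,0],150]]'

```text
clock: 57.62
position: [434.4, 341.4, 39.4]
ee_rot: [-2.081, -2.353, 0.008]
ft_force: [0.1, -0.5, 0.4]
grip_width: 0.408
```

Call:
drive_tool --targets '[[[0,0,0.05],[0,0,0],150],[[0.003,-0.04,0.09],[0,0,0],138],[[0.007,-0.09,0.1],[0,0,-3],138],[[0.012,-0.15,0.1],[0,0,-6],138],[[0.017,-0.21,0.1],[0,0,-9.6],138]]'

```text
clock: 58.25
position: [453.3, 131.1, 141.5]
ee_rot: [-2.272, -2.169, -0.003]
ft_force: [1.1, -0.3, 0.4]
grip_width: 0.462
```

Call:
drive_tool --targets '[[[0.004,-0.05,0],[0,0,0],138],[[0.008,-0.1,0],[0,0,0],138],[[0.012,-0.15,0],[0,0,0],138],[[0.0132,-0.1995,0],[0,0,0],138],[[0.0132,-0.1995,0],[0,0,0],138]]'

```text
clock: 58.88
position: [466.0, -71.1, 141.4]
ee_rot: [2.279, 2.161, 0.001]
ft_force: [-0.7, 0.9, -0.1]
grip_width: 0.457
```

Run:
```python
from h import *
np.set_printoptions(suppress=True,precision=1)
s=ctrl.sense(); print(s["position"],s["ee_rot"],s["grip_width"]*87)
W=cam("wrist","w20"); k=mask(W,(6,120,60),(17,255,255)); k[300:]=0
for c,st,m in blobs(k,300): print(st, plane(W,[c],24))
T=cam("top","t20"); print(knives(T,16,(85,200,235,340)))
```

```text
[466.  -71.1 141.4] [2.3 2.2 0. ] 39.760088919797596
[ 307  130   32  141 2504] [[439.1 -68.9  24. ]]
[[426.2 393.7   6.8  60.1]
 [435.9 341.6   7.4  59.7]
 [448.3 239.6   7.2  59.5]]
```

Call:
drive_tool --targets '[[[0,0.0005,-0.04],[0,0,0],138],[[0,0.0005,-0.08],[0,0,0],138],[[0,0.0005,-0.107],[0,0,0],138],[[0,0.0005,-0.1227],[0,0,0],138],[[0,0.0005,-0.1227],[0,0,0],200]]'

```text
clock: 59.6
position: [465.6, -65.4, 17.6]
ee_rot: [-2.269, -2.172, 0.003]
ft_force: [-0.9, -1.1, -0.2]
grip_width: 0.408
```

Call:
drive_tool --targets '[[[0,0,0],[0,0,0],255],[[0,0,0],[0,0,0],255],[[0,0,0],[0,0,0],255],[[0,0,0.01],[0,0,0],255],[[0,0,0.03],[0,0,0],255]]'

```text
clock: 60.22
position: [465.3, -66.4, 48.5]
ee_rot: [-2.271, -2.17, 0.003]
ft_force: [0.4, 0.6, 0.1]
grip_width: 0.267
```

Call:
drive_tool --targets '[[[0,0,0.03],[0,0,0],255],[[0,0.01,0.06],[0,0,2],255],[[-0.003,0.05,0.07],[0,0,4],255],[[-0.007,0.1,0.07],[0,0,6],255],[[-0.011,0.15,0.07],[0,0,9.6],255]]'

```text
clock: 60.85
position: [455.2, 85.0, 119.3]
ee_rot: [2.08, 2.354, 0.003]
ft_force: [0.6, 0.6, -0.4]
grip_width: 0.267
```

Call:
drive_tool --targets '[[[-0.003,0.05,0],[0,0,0],255],[[-0.006,0.1,0],[0,0,0],255],[[-0.0097,0.15,0],[0,0,0],255],[[-0.0128,0.19,0],[0,0,0],255],[[-0.0128,0.2073,0],[0,0,0],255]]'

```text
clock: 61.48
position: [441.7, 293.3, 118.6]
ee_rot: [2.077, 2.357, 0.0]
ft_force: [0.3, -0.7, -0.3]
grip_width: 0.265
```

Call:
drive_tool --targets '[[[0,0,0],[0,0,0],255],[[0,0,0],[0,0,0],255],[[0,0,0],[0,0,0],255],[[0,0,-0.02],[0,0,0],255],[[0,0,-0.04],[0,0,0],255]]'

```text
clock: 62.1
position: [443.0, 290.1, 78.2]
ee_rot: [-2.083, -2.351, -0.002]
ft_force: [0.1, 0.1, -0.3]
grip_width: 0.263
```

Run:
```python
from h import *
np.set_printoptions(suppress=True,precision=1)
s=ctrl.sense(); print(s["position"],s["ee_rot"],s["grip_width"]*87)
W=cam("wrist","w21"); k=mask(W,(6,120,60),(15,255,255)); k[300:]=0
for c,st,m in blobs(k,300):
    b=cv2.fitLine(np.argwhere(m)[:,::-1].astype(np.float32),cv2.DIST_L2,0,.01,.01).ravel(); print(st,plane(W,[c],20),"tilt",np.degrees(np.arctan2(b[0],b[1])))
```

```text
[443.  290.1  78.2] [-2.1 -2.4 -0. ] 22.85502231084302
[ 289  117   57  183 8137] [[413.7 286.3  20. ]] tilt 1.5422678
[ 462  121   52  152 2465] [[389.4 382.1  20. ]] tilt 171.72318
[ 213  124   46  164 4834] [[412.3 236.4  20. ]] tilt 3.7881157
[ 380  125   45  159 1944] [[396.1 329.7  20. ]] tilt 173.57092
```

Held straight and centred between its neighbours. Lowering, releasing and backing away high over the pan.

Call:
drive_tool --targets '[[[0,0,-0.03],[0,0,0],255],[[0,0,-0.05],[0,0,0],255],[[0,0,-0.062],[0,0,0],255],[[0,0,-0.0673],[0,0,0],255],[[0,0,-0.0673],[0,0,0],255]]'

```text
clock: 62.78
position: [443.1, 291.1, 11.7]
ee_rot: [2.082, 2.353, 0.002]
ft_force: [0.4, -0.1, -0.1]
grip_width: 0.26
```

Call:
drive_tool --targets '[[[0,0,0],[0,0,0],255],[[0,0,0],[0,0,0],150],[[0,0,0],[0,0,0],150],[[0,0,0],[0,0,0],150],[[0,0,0.03],[0,0,0],150]]'

```text
clock: 63.4
position: [440.7, 289.8, 39.4]
ee_rot: [-2.081, -2.353, 0.008]
ft_force: [0.1, 0.9, 0.3]
grip_width: 0.411
```

Call:
drive_tool --targets '[[[0,0,0.05],[0,0,0],150],[[0.003,-0.04,0.1],[0,0,0],138],[[0.007,-0.09,0.15],[0,0,0],138],[[0.012,-0.15,0.18],[0,0,0],138],[[0.017,-0.21,0.18],[0,0,0],138]]'

```text
clock: 64.03
position: [460.0, 90.6, 222.5]
ee_rot: [2.079, 2.354, 0.008]
ft_force: [1.2, -0.8, -0.6]
grip_width: 0.459
```

Call:
drive_tool --targets '[[[0,-0.06,0],[0,0,0],138],[[0,-0.12,0],[0,0,0],138],[[0,-0.18,0],[0,0,0],138],[[0,-0.2,0],[0,0,0],138],[[0,-0.2,0],[0,0,0],138]]'

```text
clock: 64.65
position: [458.3, -110.1, 220.1]
ee_rot: [-2.086, -2.349, -0.001]
ft_force: [0.3, 0.5, 0.8]
grip_width: 0.46
```

Run:
```python
from h import *
np.set_printoptions(suppress=True,precision=1)
s=ctrl.sense(); print(s["position"],s["ee_rot"],s["grip_width"]*87,s["ft_force"])
T=cam("top","t22");S=cam("scene","s22")
K=knives(T,16,(85,200,235,340)); print(K); print("scene",knives(S,16,(360,250,540,410),60))
ex=np.array([.9925,.1219]);ey=np.array([-.1219,.9925]);o=np.array([464.3,319.2])
for k in K: print("tray-frame origin", (k[:2]-o)@ex+15*np.cos(np.radians(k[2]-7)),(k[:2]-o)@ey,k[2]-7)
```

```text
[ 458.3 -110.1  220.1] [-2.1 -2.3 -0. ] 40.059176240182786 [0.3 0.5 0.8]
[[426.3 393.7   6.8  60.1]
 [436.1 341.6   7.4  59.5]
 [442.4 291.1   7.5  59.3]
 [448.2 239.6   7.1  59.6]]
no ferrule [520.9 356.2  16. ] 282.60314329109457
scene [[438.5 393.9  11.6  47.1]
 [447.5 341.6  10.4  47.1]
 [445.7 290.8   9.1  54.8]
 [451.8 239.    8.3  54.7]]
tray-frame origin -13.676734317206739 78.60204168241505 -0.16976572938052037
tray-frame origin -10.233802950393533 25.63019627561103 0.4035772056618194
tray-frame origin -10.17128383074854 -25.237461681996333 0.4515117375938873
tray-frame origin -10.666219887890664 -77.02236863339036 0.07322950769201952
```

Run:
```python
import cv2,numpy as np
for a,b,R in(("top0","t22",{"brayer":(150,60,230,162),"bottle":(295,98,328,138),"tin":(398,125,456,182),"trigger":(262,172,308,188)}),("scene0","s22",{"brayer":(283,360,375,468),"bottle":(212,280,250,338),"tin":(160,205,212,260)})):
    A,B=[cv2.cvtColor(cv2.imread(f"pics/{n}.png"),cv2.COLOR_BGR2GRAY) for n in(a,b)]
    for n,(x0,y0,x1,y1) in R.items():
        t=A[y0:y1,x0:x1]; s=B[y0-8:y1+8,x0-8:x1+8]; _,v,_,l=cv2.minMaxLoc(cv2.matchTemplate(s,t,cv2.TM_CCOEFF_NORMED)); print(b,n,"shift px",l[0]-8,l[1]-8,"score",round(v,3))
from plant import ctrl; ctrl.hand_in(); print("handed in",ctrl.sense()["clock"])
```

```text
t22 brayer shift px 0 0 score 1.0
t22 bottle shift px 0 0 score 0.978
t22 tin shift px 0 0 score 0.999
t22 trigger shift px 0 0 score 0.988
s22 brayer shift px 0 0 score 1.0
s22 bottle shift px 0 0 score 0.988
s22 tin shift px 0 0 score 0.999
the job is handed in; nothing more can be done
the job is handed in; nothing more can be done
```

I finished the job and handed it in at about 65 s of the 210 s; the hand-in gave no verdict.

**What I did:** I laid all four knives on the grid with the blades towards the gun, turning two of them round. I then held the trigger fully squeezed for about 2.6 s and let it go, and moved the knives to the tray. One knife was knocked about 30 mm after I released it in the tray, so I picked it up and put it back in its slot.

**Last checks:**
- **Knives:** in the overhead camera all four lie in the tray at y ≈ +79, +26, −25 and −77 mm, with x between −10 and −14 mm. All are within 0.5° of the tray's axis, blades towards the back wall. I did not measure their final heights.
- **Trigger and bystanders:** the image comparison showed the trigger back where it started and the tin, roller and bottle unmoved (0 px shift).
- **Squeeze:** the grip width was 41 mm against a predicted 40.4 mm. That fits a full squeeze, but I could not read the trigger angle directly.

**What disagreed or went less well:**
- The scene camera's check put the knives 3–12 mm further along x and up to 5° different in yaw. Its handle-to-ferrule distances came out wrong (47–55 mm instead of 59), so I trusted the overhead camera. The x and angle limits hold on either reading.
- The wrist camera was about 5 mm off in one view.
- When I set the knocked knife back down, the tool briefly pressed with 48 N, well under the 120 N wrist limit.
- I reached the 16-picture limit, so the final state was checked only by measurement, not by eye.

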